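Reload the bench tape dispenser: rolls, spindle, keeper

TASK

Reload the tape dispenser: stand every roll from the timber rack in a roller groove of its own size (large rolls in the large half, small rolls in the small half), push the spindle from the keeper side through all the plates and hubs until its stop plate is fully home against the cheek, then swing the red keeper shut until it snaps in behind the stop plate. Do not knock over or push away the mug or the tape measure.

Things in the scene. Friction and masses are not known exactly. Their poses are not given: they have to be found in the camera images.
- dispenser: Blue steel tape dispenser, fixed, base 150 (x) x 240 (y) mm. Origin: centre of its underside, on the bench; x to its back (toothed cutter bar in front, at x = -82 to -66, up to 46 mm high), y along the hole axis to the entry side with the red keeper, z up. Upright plates 8 mm thick at y = -112, 0, 112, tops 95 mm high, with 20 mm holes in line at x = 0, 80 mm above the bench.
- bay_large_1 (a point): Where a large roll's centre lies when seated in the first large groove: on the hole axis, 80 mm up, at dispenser y = -81 mm. A pair of black grooved rollers carries two large rolls in the -y half, axis along y, so that the bores lie on the hole axis. Grooves have sloping sides: 27 mm wide at the bottom, 33 mm at the mouth.
- bay_large_2 (a point): The same for the second large groove, at dispenser y = -31 mm.
- bay_small_1 (a point): Where a small roll's centre lies when seated in the first small groove (a second pair of rollers, set closer and higher, carries two small rolls in the +y half): on the hole axis, 80 mm up, at dispenser y = +31 mm.
- bay_small_2 (a point): The same for the second small groove, at dispenser y = +81 mm, next to the entry cheek.
- entry_hole (a point): Centre of the hole at the outer face of the entry cheek (+y side); the spindle goes in here, moving along the dispenser's -y.
- far_hole (a point): Centre of the hole at the outer face of the far cheek, 232 mm from entry_hole.
- roll_large_1: Large roll of cream masking tape on a grey spoked hub: 114 mm diameter, 24 mm wide, bore 24 mm, about 0.17 kg. Origin at its centre, y along its level axis. Starts standing on edge in a slot of the timber rack. May be absent.
- roll_large_2: Large roll of cream masking tape on a grey spoked hub: 114 mm diameter, 24 mm wide, bore 24 mm, about 0.17 kg. Origin at its centre, y along its level axis. Starts standing on edge in a slot of the timber rack. May be absent.
- roll_small_1: Small roll of the same tape on the same hub: 92 mm diameter, 24 mm wide, bore 24 mm, about 0.11 kg. Origin at its centre, y along its level axis. Starts standing on edge in a slot of the timber rack. May be absent.
- roll_small_2: Small roll of the same tape on the same hub: 92 mm diameter, 24 mm wide, bore 24 mm, about 0.11 kg. Origin at its centre, y along its level axis. Starts standing on edge in a slot of the timber rack. May be absent.
- rack: Timber rack, fixed, 116 (x) x 214 (y) mm, origin at the centre of its underside. Four slots 30 mm wide at y = -75, -25, 25, 75 mm hold the rolls side by side, axes along the rack's y; teeth between them reach 46 mm high. Any roll may stand in any slot; a large one's centre is then 70 mm above the bench, a small one's 57 mm.
- spindle: Spindle, 0.13 kg: aluminium rod, 16 mm diameter, 249 mm long, the last 14 mm tapered to 7; then a steel stop plate 22 wide, 5 thick, from 8 below to 26 mm above the axis; then a black handle, 22 wide, 16 high, y = 5 to 98 mm. Origin on the axis at the plate's face that meets the cheek; y from nose to handle, z up. Starts lying level on the bench, axis 8 mm up, plate upright.
- spindle_grip (a point): Middle of the ribbed flat-sided handle, on the axis at spindle y = +65 mm.
- keeper (a joint): Red keeper bar, turns level about an upright pin. 0 = shut: across the entry cheek along the dispenser's -x, close behind the home stop plate (4 mm play). Positive = open: the free end swings out to +y, then on to +x; limit 2.8 rad. Stays where left (about 0.5 N at the knob); within the last 0.1 rad a rib snaps over a spring ball (about 5 N at the knob) and holds it at 0.
- keeper_hinge (a point): Keeper's pin, at dispenser x = +52, y = +129 mm, 98 mm above the bench: mid height of the bar, which is 8 mm wide, 92 to 104 mm above the bench, and 100 mm long from pin to knob.
- keeper_knob (a point): Middle of the upright black knob on the keeper's free end, 100 mm from the pin: 16 mm diameter, its top 134 mm above the bench; this point is 119 mm above the bench.
- mug: White mug, 97 mm tall, standing loose to the right of the dispenser: a bystander. Origin at its foot.
- tape_measure: Yellow pocket tape measure, 35 x 98 x 65 mm, standing loose: a bystander. Origin at its foot.

How it is judged (in metres and radians):
On the way, in this order (a step that is already met when the one before it is completed fails the run):
1. every roll that was in the rack stands in a groove of its own size ((distance between roll_large_1 and bay_large_1 below 0.008 m or distance between roll_large_1 and bay_large_2 below 0.008 m) and angle between the y axis of each of roll_large_1, roll_large_2, roll_small_1, roll_small_2 and the y axis of dispenser, either way round below 0.12 rad and (distance between roll_large_2 and bay_large_1 below 0.008 m or distance between roll_large_2 and bay_large_2 below 0.008 m) and (distance between roll_small_1 and bay_small_1 below 0.008 m or distance between roll_small_1 and bay_small_2 below 0.008 m) and (distance between roll_small_2 and bay_small_1 below 0.008 m or distance between roll_small_2 and bay_small_2 below 0.008 m)), for 0.3 s.
2. the spindle is through all the plates and hubs, its stop plate home against the entry cheek (all of step 1 and distance between spindle and entry_hole below 0.007 m and angle between the y axis of spindle and the y axis of dispenser, either way round below 0.04 rad), for 0.2 s.
3. the keeper is shut behind the stop plate (distance between spindle and entry_hole below 0.007 m and angle between the y axis of spindle and the y axis of dispenser, either way round below 0.04 rad and value of joint keeper below 0.06 rad), for 0.2 s.
At the end, for the whole second after the job is handed in: Every roll present is within 8 mm and 0.12 rad of its place in a bay of its own size; the spindle's stop face is within 7 mm of the entry hole, its axis in line within 0.04 rad, at rest; the keeper is shut (below 0.06 rad) (all of step 1 and all of step 3 and linear speed of spindle below 0.02 m/s); the robot touches nothing.
It fails at once if the mug is knocked over or pushed more than 5 cm (angle between mug's own z axis and vertical above 0.5 rad or distance of mug from where it was at the start of the episode above 0.05 m).
It fails at once if the tape measure is pushed more than 5 cm (distance of tape_measure from where it was at the start of the episode above 0.05 m).
Of roll_large_1, roll_large_2, roll_small_1, roll_small_2 only 3 to 4 are there at a start; the rules pass over those that are not, and their reading is None.
At some moment in a run one of spindle may be knocked a few centimetres aside while the robot is not near it.
It also fails if it takes over 210 s, if anything falls off the work surface, if the arm or the gripper's body presses on something with over 40 N, if the wrist force passes 120 N, or if a joint passes its speed limit or range.

ROBOT

A 7-joint arm with a two-finger parallel gripper is mounted at the origin on the work surface; the furniture and walls round the work are solid. World frame = base frame: x ahead of the robot, y to its left, z up, the work surface at z = 0. Lengths are in m, angles in degrees, forces in N, time in s.
With the tool pointing down it reaches from about 0.4 to 0.9 m from the base axis. Payload 5.5 kg.
Tool frame: the origin (TCP) lies at the very end of the fingers, on their centre line; the grasp point (between the pads) lies 19 mm behind it; z points along the fingers, y is the line along which they close (so a half turn about z gives the same grasp; the last joint's range is limited). The gripper opens to 92 mm and grips with 3 to 60 N. Pads are 19 mm wide; open, the fingers measure 130 mm over their backs; the gripper's body (75 mm by 190 mm) begins 47 mm behind the grasp point.
Start: joints at [79.595, 28.699, -24.465, 88.831, 12.651, 65.22, -12.049], TCP at [0.28, -0.587, 0.227] pointing down, gripper open.
Joint ranges: [-164.97, 164.97], [-17.58, 116.51], [-87.97, 89.64], [11.32, 138.91], [-80.73, 260.73], [10.89, 115.49], [-147.41, 147.41]. Speed limits (degrees/s): [147.25, 147.25, 180, 180, 180, 180, 180].

INTERFACE

Orientations are given as a 3x3 rotation matrix whose columns are the frame's x, y, z axes.
In Python, from workcell import robot gives the robot as it stands.
- The arm moves only by the tool apply_moves, never from a script. Its argument "increments" is one flat list of numbers, 7 for each row, row after row: the turn, a rotation vector about the world's x, y, z in rad, then the shift along the world's x, y, z in mm, then the finger opening in mm, from 0 to 91.8. A call has exactly 8 rows; each row shifts and turns the commanded pose from where the row before left it; what a row does not reach is not made up. A row lasts 1/8 s, in which the tool goes at most 62.5 mm and 10.7 degrees, less where a joint would pass 70% of its speed; a pose out of reach is approached as far as the arm can. A call with a gripper value outside its range is refused whole. The fingers move at their own pace and stop on an object; the grip force is fixed at half the most. Time passes only in rows, so rows that do not move let the fingers close, or fill a call up. It gives the time, the measured TCP pose, the force, the opening and the grip force at its end, in the units of the state.
- robot.state(): the state, without advancing time (a new reading comes with each control period).
- robot.read_camera(name): name is "scene" or "top" or "wrist"; returns (picture, depth): 384x512x3 uint8, red, green, blue; 384x512 float32, m along the optical axis (not along the pixel's ray), 0 where there is no reading.
- robot.calibration(name): a dict with "intrinsics" (3x3 intrinsics, pixels), "dist_coeffs" ([k1, k2, p1, p2, k3] as OpenCV has them; the pictures are not rectified), "R" (3x3) and "t" (3): a world point X has camera coordinates R X + t; the wrist camera has in their place "hand_eye" (4x4, takes a point from camera to tool coordinates, whose origin is the TCP and whose axes are the flange's). Camera axes: x right, y down, z forward; pixel columns grow to the right and rows downward; lengths in m; the calibration is good to about 2 mm. A picture is of the moment at which its call begins: read the wrist's pose just before it. calibration takes no time and is no camera call.
- robot.sign_off(): hands the job in; it is judged then, once.
Trained networks look in the newest picture that a camera, given by its name, has taken for a name from the list of things; names that differ only in an ending like _2 or _b are one class to them, and where a whole thing is asked for, a point or a joint stands for the part that bears it (a point fixed in the world has none). Each returns a list of dicts, best first, with "confidence" (0 to 1); they miss things now and then, are a little off and sometimes report something else, mostly with a low value. They report only what shows in the picture. A call takes as long as a camera call.
- robot.outline_of(label, camera): "pixels" (384x512 bool, what is visible of it) and "rect" ([left, top, width, height] in pixels, round what is visible of it).
The state is a dict: "time_s": time; "qpos": joint angles; "qd": joint speeds; "joint_efforts": joint torques, N m; "tcp_pos": TCP position; "tcp_rot": TCP orientation; "force": force on the tool from outside, world axes, zero at the start; "ft_torque": the same for the moment, N m; "grip_width": finger opening in m; "gripper_force": force on a finger pad.
Only numpy, scipy, OpenCV 4.12 (cv2) and the standard library are available. Lean on these libraries where they do the work, as an engineer would, in place of code of your own. Each camera call takes 0.05 s, during which the arm holds its last target. There are 200 camera calls.

## Working session

There is one attempt and no reset: what is moved stays moved. The work goes in short steps, Python scripts to look and compute and a tool call to move; the robot and the scene stay as the last step left them, time stands still between calls to the robot, and variables do not carry over. Pictures are saved under pics/ and viewed, at most 14 in all, crops included, and the job is handed in when it is done.

Besides the shell and the picture viewer there is one more tool, called after ">>>" as name(argument=value, ...), one argument or row to a line, values as JSON. apply_moves: Moves the arm, as the interface text tells. Its arguments: {"type":"object","properties":{"increments":{"type":"array"}},"required":["increments"]}

```bash
mkdir -p pics; ls; cat > h.py <<'E'
import numpy as np, cv2
from workcell import robot
def cam(name):
    c=robot.calibration(name)
    return np.array(c["intrinsics"],float),np.array(c["dist_coeffs"],float),c
def pose(name,c):
    if name!="wrist":
        R=np.array(c["R"]);t=np.array(c["t"]).ravel();return R.T,-R.T@t
    s=robot.state();H=np.array(c["hand_eye"]);R=np.array(s["tcp_rot"]);p=np.array(s["tcp_pos"])
    return R@H[:3,:3],R@H[:3,3]+p
def shot(name):
    K,D,c=cam(name);Rw,tw=pose(name,c)
    im,d=robot.read_camera(name)
    v,u=np.mgrid[0:384,0:512]
    n=cv2.undistortPoints(np.stack([u,v],-1).reshape(-1,1,2).astype(float),K,D).reshape(384,512,2)
    P=np.concatenate([n*d[...,None],d[...,None]],-1)@Rw.T+tw
    P[d<=0]=np.nan
    return im,P
def save(im,f,s=1):
    im=cv2.resize(im,None,fx=s,fy=s) if s!=1 else im
    cv2.imwrite("pics/"+f,im[...,::-1])
def proj(name,X):
    K,D,c=cam(name);Rw,tw=pose(name,c)
    return cv2.projectPoints(np.atleast_2d((np.atleast_2d(X)-tw)@Rw),np.zeros(3),np.zeros(3),K,D)[0].reshape(-1,2)
E
python3 - <<'E'
from h import *
import pickle
for n in ("scene","top"):
    im,P=shot(n);save(im,n+"0.png",1.5);pickle.dump((im,P),open(n+".pkl","wb"))
    for l in ["dispenser","rack","roll_large_1","roll_small_1","spindle","keeper","keeper_knob","mug","tape_measure"]:
        for o in robot.outline_of(l,n):
            m=o["pixels"];Q=P[m];Q=Q[~np.isnan(Q[:,0])]
            print(n,l,round(o["confidence"],2),o["rect"],np.round(np.median(Q,0),3) if len(Q) else None, np.round(np.percentile(Q,2,axis=0),3),np.round(np.percentile(Q,98,axis=0),3))
s=robot.state();print(s["time_s"],s["tcp_pos"],s["tcp_rot"],s["force"])
E
```

```text
pics
scene dispenser 0.87 [207.5, 157.2, 108.1, 54.7] [ 0.433 -0.229  0.041] [ 0.36  -0.514 -0.347] [ 1.032 -0.051  0.107]
scene rack 0.83 [132.7, 241.2, 66.6, 63.7] [0.35  0.282 0.016] [0.305 0.165 0.004] [0.409 0.384 0.049]
scene roll_large_1 0.97 [145.6, 230.2, 42.2, 31.7] [0.398 0.251 0.098] [0.361 0.221 0.05 ] [0.453 0.286 0.129]
scene roll_large_1 0.89 [128.5, 253.3, 41.4, 35.1] [0.356 0.343 0.086] [0.313 0.304 0.023] [0.403 0.373 0.129]
scene roll_small_1 0.56 [147.6, 248.5, 29.6, 21.7] [0.365 0.287 0.092] [0.323 0.259 0.034] [0.431 0.31  0.105]
scene roll_small_1 0.51 [168.8, 226.9, 19.5, 21.5] [0.416 0.198 0.093] [ 0.381 -0.123 -0.432] [1.033 0.23  0.122]
scene spindle 0.78 [182.1, 218.6, 108.4, 26.3] [0.394 0.044 0.016] [ 0.227 -0.051  0.003] [0.514 0.114 0.028]
scene spindle 0.47 [210.7, 158.5, 105.9, 57.8] [ 0.425 -0.223  0.042] [ 0.36  -0.36   0.005] [ 0.554 -0.06   0.106]
scene keeper 0.76 [211.5, 169.5, 34.0, 11.8] [ 0.546 -0.07   0.104] [ 0.49  -0.124  0.093] [ 0.574 -0.039  0.137]
scene keeper_knob 0.76 [210.1, 167.4, 31.5, 13.7] [ 0.549 -0.07   0.104] [ 0.496 -0.378
[... 1214 characters left out ...]
55 -0.069  0.104]
top keeper_knob 0.73 [250.3, 138.8, 117.6, 76.9] [ 0.438 -0.239  0.014] [ 0.363 -0.356  0.001] [ 0.541 -0.077  0.104]
top mug 0.86 [377.4, 204.5, 37.2, 29.1] [ 0.338 -0.442  0.059] [ 0.305 -0.494  0.013] [ 0.377 -0.4    0.097]
top mug 0.32 [201.3, 163.2, 58.2, 102.7] [0.391 0.039 0.014] [ 0.231 -0.053  0.004] [0.517 0.112 0.028]
top tape_measure 0.55 [315.2, 224.0, 24.1, 29.9] [ 0.281 -0.251  0.053] [ 0.247 -0.292 -0.002] [ 0.326 -0.222  0.066]
1.0 [ 0.2797086  -0.58673753  0.22674125] [[ 9.02691514e-01  4.30288310e-01  4.26602264e-05]
 [ 4.30288310e-01 -9.02691514e-01  2.16241158e-06]
 [ 3.94394848e-05  1.64042062e-05 -9.99999999e-01]] [ 0.5047161  -0.17851517  0.45490283]
```

View pics/top0.png

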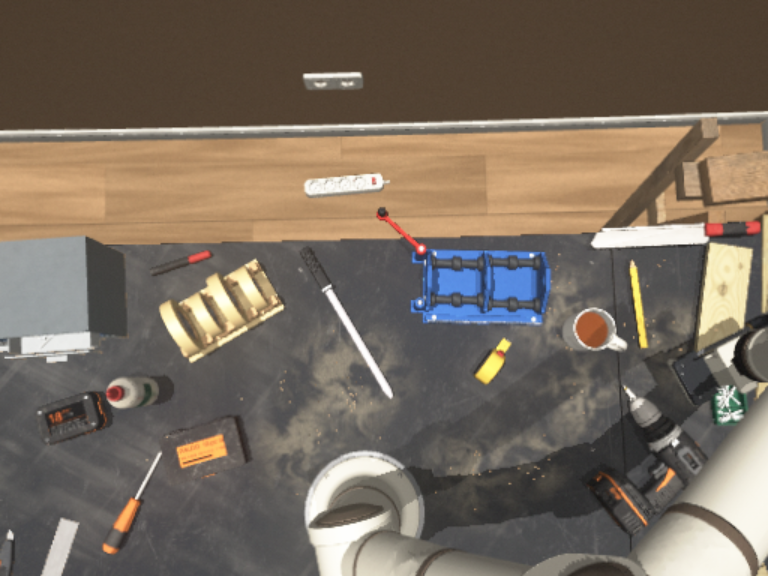

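View pics/scene0.png

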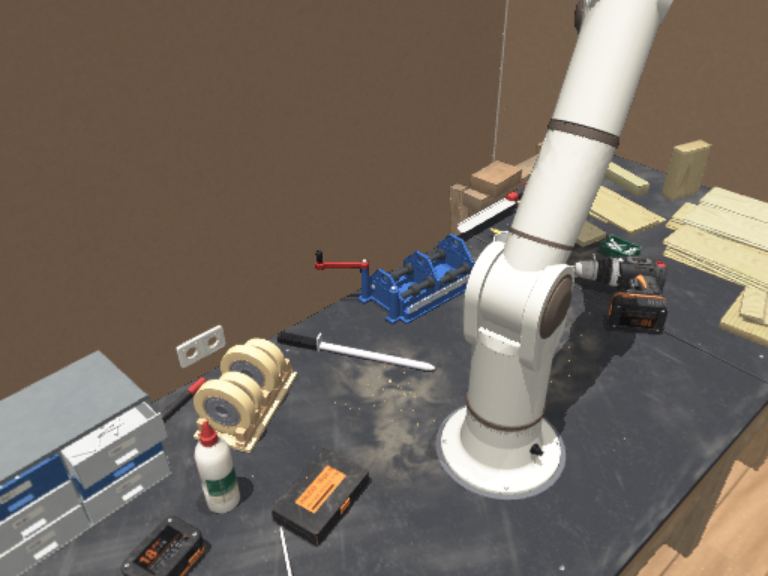

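```bash
python3 - <<'E'
from h import *
import pickle
c=robot.calibration("wrist");print(np.round(c["hand_eye"],3).tolist(),np.round(c["intrinsics"],0).tolist())
# rough dispenser yaw
im,P=pickle.load(open("top.pkl","rb"))
hsv=cv2.cvtColor(im,cv2.COLOR_RGB2HSV)
b=(hsv[...,0]>100)&(hsv[...,0]<125)&(hsv[...,1]>130)&(P[...,1]<0)&(P[...,1]>-.4)&(P[...,0]>.3)&(P[...,0]<.6)
Q=P[b];print(len(Q));print(cv2.minAreaRect(Q[Q[:,2]<.06][:,:2].astype(np.float32)))
Q2=Q[(Q[:,2]>.085)&(Q[:,2]<.1)]; print(np.round(Q2,3)[::4].tolist())
r=(P[...,1]>-.08)&(P[...,1]<.0)&(P[...,2]>.085)&(P[...,2]<.15)&(P[...,0]>.4)&(P[...,0]<.65); Q=P[r];print(np.round(Q,3)[::4].tolist())
E
```

```text
[[0.001, -0.966, -0.259, 0.07], [1.0, 0.001, 0.001, -0.0], [-0.0, -0.259, 0.966, -0.159], [0.0, 0.0, 0.0, 1.0]] [[281.0, 0.0, 255.0], [0.0, 281.0, 197.0], [0.0, 0.0, 1.0]]
2693
((0.43899327516555786, -0.23238354921340942), (0.25811368227005005, 0.1472453474998474), 88.1270980834961)
[[0.478, -0.133, 0.088], [0.471, -0.136, 0.091], [0.467, -0.135, 0.098], [0.465, -0.249, 0.092], [0.465, -0.133, 0.093], [0.462, -0.246, 0.094], [0.46, -0.36, 0.09], [0.459, -0.243, 0.095], [0.456, -0.356, 0.095], [0.459, -0.135, 0.098], [0.456, -0.248, 0.098], [0.457, -0.132, 0.09], [0.453, -0.246, 0.095], [0.451, -0.359, 0.095], [0.451, -0.243, 0.093], [0.448, -0.357, 0.091], [0.451, -0.135, 0.095], [0.448, -0.248, 0.094], [0.445, -0.362, 0.091], [0.445, -0.246, 0.09], [0.442, -0.358, 0.096], [0.445, -0.137, 0.094], [0.439, -0.355, 0.095], [0.442, -0.135, 0.094], [0.439, -0.248, 0.092], [0.439, -0.131, 0.097], [0.436, -0.245, 0.098], [0.437, -0.132, 0.092], [0.434, -0.246, 0.09], [0.431, -0.358, 0.094], [0.433, -0.137, 0.099], [0.429, -0.354, 0.087], [0.431, -0.131, 0.093], [0.428, -0.245, 0.094], [0.425, -0.358, 0.092], [0.428, -0.137, 0.095], [0.422, -0.355, 0.092], [0.425, -0.134, 0.093], [0.422, -0.247, 0.097], [0.423, -0.131, 0.089], [0.419, -0.247, 0.093], [0.417, -0.248, 0.086], [0.417, -0.134, 0.085], [0.409, -0.356, 0.086], [0.395, -0.108, 0.088]]
[[0.575, -0.044, 0.13], [0.571, -0.041, 0.134], [0.571, -0.053, 0.134], [0.569, -0.05, 0.131], [0.567, -0.041, 0.129], [0.566, -0.052, 0.132], [0.565, -0.041, 0.123], [0.563, -0.052, 0.132], [0.568, -0.041, 0.1], [0.563, -0.052, 0.121], [0.564, -0.041, 0.104], [0.563, -0.052, 0.105], [0.562, -0.044, 0.099], [0.559, -0.055, 0.112], [0.559, -0.046, 0.097], [0.557, -0.058, 0.106], [0.554, -0.058, 0.107], [0.552, -0.061, 0.103], [0.552, -0.072, 0.1], [0.548, -0.072, 0.106], [0.546, -0.072, 0.101], [0.544, -0.072, 0.099], [0.54, -0.074, 0.101], [0.536, -0.077, 0.094]]
```

>>> apply_moves(
  increments=[0, 0, 0, 0, 0, 60, 90, 0, 0, 0, 0, 0, 60, 90, 0, 0, 0, 0, 20, 60, 90, 0, 0, 0.1, 15, 50, 30, 90, 0, 0, 0.1, 15, 55, 0, 90, 0, 0, 0.1, 15, 55, 0, 90, 0, 0, 0.1, 15, 55, 0, 90, 0, 0, 0, 15, 55, 0, 90],
)

```text
time_s: 2.0
tcp_pos: [0.3551, -0.295, 0.4362]
tcp_rot: [[0.663, 0.749, 0.0], [0.749, -0.663, -0.001], [-0.0, 0.001, -1.0]]
force: [0.8, -0.4, 0.2]
grip_width: 0.09
gripper_force: 0.0
```

>>> apply_moves(
  increments=[0, 0, -0.15, 20, 15, -20, 90, 0, 0, -0.15, 20, 15, -20, 90, 0, 0, -0.15, 20, 15, -20, 90, 0, 0, -0.15, 20, 15, -20, 90, 0, 0, -0.15, 20, 5, -25, 90, 0, 0, -0.13, 15, 0, -30, 90, 0, 0, 0, 0, 0, 0, 90, 0, 0, 0, 0, 0, 0, 90],
)

```text
time_s: 3.0
tcp_pos: [0.4697, -0.2321, 0.3019]
tcp_rot: [[0.999, -0.033, 0.0], [-0.033, -0.999, -0.0], [0.0, 0.0, -1.0]]
force: [-0.0, 0.1, -0.0]
grip_width: 0.09
gripper_force: 0.0
```

```bash
python3 - <<'E'
from h import *
import pickle
s=robot.state();print(s["tcp_pos"],np.round(s["tcp_rot"],3).tolist(),s["qpos"])
im,P=shot("wrist");save(im,"w1.png",1.5);pickle.dump((im,P),open("w1.pkl","wb"))
hsv=cv2.cvtColor(im,cv2.COLOR_RGB2HSV)
b=(hsv[...,0]>100)&(hsv[...,0]<125)&(hsv[...,1]>130)
Q=P[b];Q=Q[~np.isnan(Q[:,0])];print(len(Q))
print(cv2.minAreaRect(Q[Q[:,2]<.02][:,:2].astype(np.float32)))
T=Q[(Q[:,2]>.088)&(Q[:,2]<.1)]
T=T[(T[:,0]>.40)&(T[:,0]<.47)]
for lo,hi in((-.375,-.33),(-.27,-.22),(-.16,-.11)):
    m=T[(T[:,1]>lo)&(T[:,1]<hi)];l=np.polyfit(m[:,0],m[:,1],1)
    print(len(m),m.mean(0),m.min(0),m.max(0),l)
for o in robot.outline_of("keeper","wrist")[:1]:
    q=P[o["pixels"]];print(o["confidence"],o["rect"]);kn=q[(q[:,2]>.122)&(q[:,2]<.14)];br=q[(q[:,2]>.095)&(q[:,2]<.109)]
    print("knob",len(kn),kn.mean(0),"bar",br.min(0),br.max(0))
E
```

```text
[ 0.46972829 -0.23209729  0.30191277] [[0.999, -0.033, 0.0], [-0.033, -0.999, -0.0], [0.0, 0.0, -1.0]] [ 58.86630606  13.60629508 -41.48259036 101.23946218   9.6396205
  68.72636341 -77.2104612 ]
10740
((0.432880699634552, -0.23292750120162964), (0.26389583945274353, 0.15703345835208893), 87.335205078125)
222 [ 0.43893954 -0.35801027  0.09421878] [ 0.41268739 -0.36279634  0.08803247] [ 0.46249556 -0.35443608  0.09752964] [-0.05381464 -0.3343889 ]
227 [ 0.44366797 -0.24665679  0.09460173] [ 0.4150571  -0.25099243  0.08804471] [ 0.46869113 -0.24167055  0.09744588] [-0.04535461 -0.2265344 ]
231 [ 0.44797389 -0.136393    0.09479241] [ 0.42115701 -0.14083928  0.0880163 ] [ 0.46998139 -0.13123418  0.09770517] [-0.04628454 -0.11565874]
0.94 [86.2, 97.4, 91.2, 66.1]
knob 158 [ 0.56828268 -0.05134709  0.13145384] bar [ 0.49138071 -0.1304153   0.09503957] [ 0.57765979 -0.0425501   0.10897056]
```

View pics/w1.png

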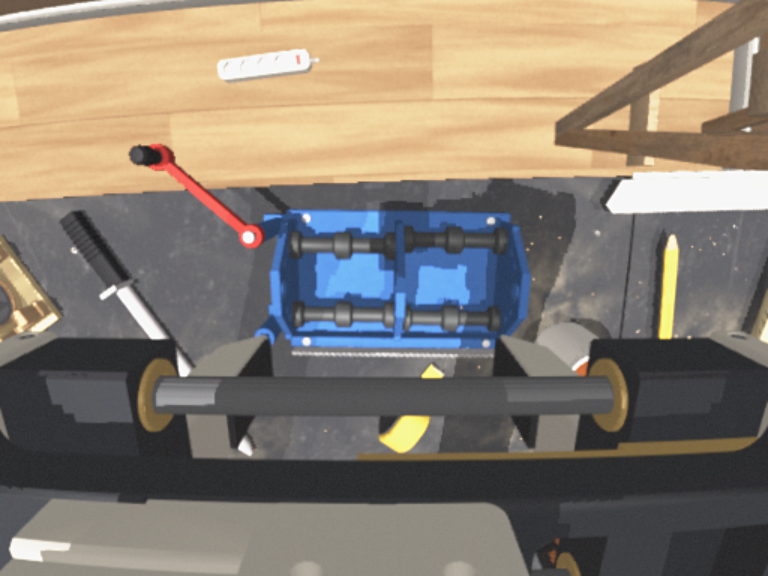

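```bash
python3 - <<'E'
from h import *
import pickle
im,P=pickle.load(open("w1.pkl","rb"))
hsv=cv2.cvtColor(im,cv2.COLOR_RGB2HSV)
b=(hsv[...,0]>100)&(hsv[...,0]<125)&(hsv[...,1]>130)
Q=P[b];Q=Q[~np.isnan(Q[:,0])]
a=np.radians(-2.6);R=np.array([[np.cos(a),-np.sin(a)],[np.sin(a),np.cos(a)]])
L=(Q[:,:2]-[.437,-.2466])@R*1000;z=Q[:,2]*1000
for y in(-112,0,112):
    for zl,zh in((92,100),(80,90),(60,75)):
        m=L[(abs(L[:,1]-y)<8)&(z>zl)&(z<zh)]
        print(y,zl,len(m),np.percentile(m,[1,50,99],axis=0).round(1).tolist() if len(m) else '')
m=L[z<15];print(np.percentile(m,[.5,99.5],axis=0),)
# red hinge & black rollers
rd=((hsv[...,0]<8)|(hsv[...,0]>172))&(hsv[...,1]>130)
q=P[rd];q=q[(q[:,2]>.08)&(q[:,2]<.12)];q=np.c_[(q[:,:2]-[.437,-.2466])@R*1000,q[:,2]*1000]
print("red",len(q),q[np.argmin(q[:,1])],q[np.argmax(q[:,1])])
print("hinge px",(P[154:162,160:172].reshape(-1,3)[:, :2].mean(0)-[.437,-.2466])@R*1000)
blk=(hsv[...,2]<70);q=P[blk];q=np.c_[(q[:,:2]-[.437,-.2466])@R*1000,q[:,2]*1000]
for s in(-1,1):
  for y0,y1 in((-104,-8),(8,104)):
    m=q[(q[:,1]>y0)&(q[:,1]<y1)&(q[:,0]*s>10)&(q[:,0]*s<60)&(q[:,2]>25)&(q[:,2]<80)]
    print(s,y0,len(m),np.percentile(m,[2,50,98],axis=0).round(1).tolist() if len(m) else '')
E
```

```text
-112 92 178 [[-16.3, -115.4], [5.9, -111.5], [27.2, -108.5]]
-112 80 102 [[-26.1, -114.3], [21.2, -109.1], [37.6, -108.3]]
-112 60 265 [[-42.1, -114.4], [9.3, -109.0], [54.1, -108.1]]
0 92 194 [[-17.4, -3.7], [5.8, 0.2], [27.1, 3.8]]
0 80 67 [[-27.5, -3.3], [31.4, 0.8], [37.6, 4.3]]
0 60 100 [[-44.2, -3.1], [35.4, 1.6], [55.1, 4.3]]
112 92 206 [[-16.6, 107.0], [6.9, 110.8], [27.2, 115.3]]
112 80 103 [[-42.9, 106.8], [25.3, 109.6], [56.2, 119.9]]
112 60 206 [[-41.7, 107.0], [11.7, 108.8], [58.2, 119.9]]
[[ -62.01085885 -109.8201373 ]
 [  73.44379187  139.21755299]]
red 796 [ 56.76035077 118.7582087   96.51710994] [114.69889103 210.96948193 104.80769734]
hinge px [nan nan]
-1 -104 114 [[-45.3, -102.8, 28.4], [-29.7, -96.1, 36.1], [-23.5, -10.3, 43.1]]
-1 8 60 [[-37.2, 10.7, 39.6], [-21.1, 97.5, 44.9], [-17.6, 103.9, 51.7]]
1 -104 432 [[36.6, -102.1, 32.3], [49.5, -47.2, 38.3], [59.2, -9.2, 44.7]]
1 8 207 [[30.4, 8.5, 41.5], [41.6, 21.8, 48.5], [54.2, 103.3, 54.7]]
```

>>> apply_moves(
  increments=[0, 0, 0.06, 0, 60, 0, 90, 0, 0, 0.06, 0, 60, 0, 90, 0, 0, 0.06, 0, 60, 0, 90, 0, 0, 0.06, -10, 60, 0, 90, 0, 0, 0.06, -10, 60, 0, 90, 0, 0, 0.06, -10, 60, 0, 90, 0, 0, 0.06, -10, 60, 0, 90, 0, 0, 0.1, -5, 60, 0, 90],
)

```text
time_s: 4.1
tcp_pos: [0.425, 0.2491, 0.3026]
tcp_rot: [[0.884, 0.468, 0.004], [0.468, -0.884, -0.001], [0.003, 0.003, -1.0]]
force: [0.5, -1.1, 0.2]
grip_width: 0.0899
gripper_force: 0.0
```

>>> apply_moves(
  increments=[0, 0, 0, 0, 35, 0, 60, 0, 0, 0, 0, 0, 0, 50, 0, 0, 0, 0, 0, 0, 40, 0, 0, 0, 0, 0, 0, 34, 0, 0, 0, 0, 0, 0, 34, 0, 0, 0, 0, 0, 0, 34, 0, 0, 0, 0, 0, 0, 34, 0, 0, 0, 0, 0, 0, 34],
)

```text
time_s: 5.1
tcp_pos: [0.4247, 0.283, 0.301]
tcp_rot: [[0.885, 0.466, 0.0], [0.466, -0.885, -0.0], [0.0, 0.0, -1.0]]
force: [0.6, 0.1, 0.5]
grip_width: 0.0346
gripper_force: 0.0
```

```bash
cat > rolls.py <<'E'
from h import *
import pickle,sys
s=robot.state();print(np.round(s["tcp_pos"],4),np.round(s["tcp_rot"],3).tolist(),s["grip_width"])
im,P=shot("wrist");save(im,sys.argv[1]+".png",1.5);pickle.dump((im,P),open(sys.argv[1]+".pkl","wb"))
for l,r in(("roll_large_1",.057),("roll_small_1",.046)):
    for o in robot.outline_of(l,"wrist"):
        q=P[o["pixels"]];q=q[~np.isnan(q[:,0])]
        if o["confidence"]<.3 or len(q)<50: continue
        zt=np.percentile(q[:,2],99);q=q[(q[:,2]>zt-.02)]
        # top band: crown strip of tread
        rect=cv2.minAreaRect(q[:,:2].astype(np.float32))
        t=q[q[:,2]>zt-.006]
        d=t[:,:2]-t[:,:2].mean(0);ev,U=np.linalg.eigh(d.T@d)
        print(l,round(o["confidence"],2),np.round(o["rect"]),"ztop",round(zt,4),"rect",np.round(rect[0],4),np.round(rect[1],4),round(rect[2],1),"crown",np.round(t[:,:2].mean(0),4),len(t))
E
python3 rolls.py w2
```

```text
[0.4247 0.283  0.301 ] [[0.885, 0.466, 0.0], [0.466, -0.885, -0.0], [0.0, 0.0, -1.0]] 0.03457787316838424
roll_large_1 0.97 [262. 154.  23.  78.] ztop 0.1284 rect [0.414  0.2527] [0.0866 0.024 ] 29.4 crown [0.4147 0.2532] 711
roll_large_1 0.63 [182. 154.  35.  77.] ztop 0.1281 rect [0.3877 0.3415] [0.1181 0.0542] 3.0 crown [0.3671 0.3398] 662
roll_small_1 0.88 [293. 155.  28.  62.] ztop 0.104 rect [0.4385 0.2091] [0.075  0.0244] 29.2 crown [0.439  0.2097] 560
roll_small_1 0.69 [222. 158.  21.  62.] ztop 0.1041 rect [0.3894 0.296 ] [0.0756 0.0245] 29.5 crown [0.3901 0.2965] 536
```

View pics/w2.png

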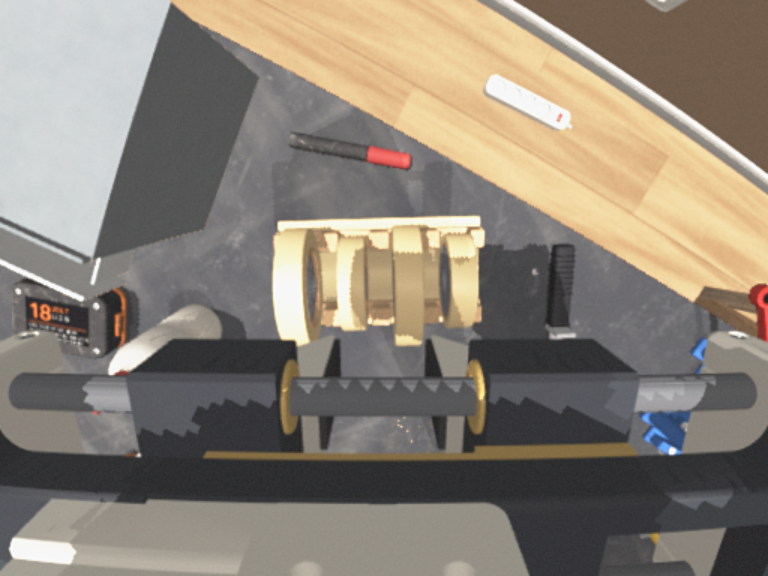

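>>> apply_moves(
  increments=[0, 0, 0.022, 14, -40, -30, 31, 0, 0, 0, 0, -33, -40, 31, 0, 0, 0, 0, 0, -40, 31, 0, 0, 0, 0, 0, -40, 31, 0, 0, 0, 0, 0, -20, 31, 0, 0, 0, 0, 0, 0, 31, 0, 0, 0, 0, 0, 0, 31, 0, 0, 0, 0, 0, 0, 31],
)

```text
time_s: 6.25
tcp_pos: [0.4397, 0.2106, 0.1324]
tcp_rot: [[0.874, 0.485, 0.002], [0.485, -0.874, 0.001], [0.002, 0.001, -1.0]]
force: [-0.3, 0.6, 0.4]
grip_width: 0.0309
gripper_force: 0.0
```

```bash
python3 - <<'E'
from h import *
s=robot.state();print(s["tcp_pos"],s["grip_width"],s["qpos"])
im,P=shot("wrist");save(im,"w3.png",1.5)
E
```

```text
[0.43971709 0.21060329 0.13236238] 0.030917010204410133 [  15.86432711   27.16807868  -54.40894023  115.99305935   28.6453048
   50.92854907 -115.22512015]
```

View pics/w3.png

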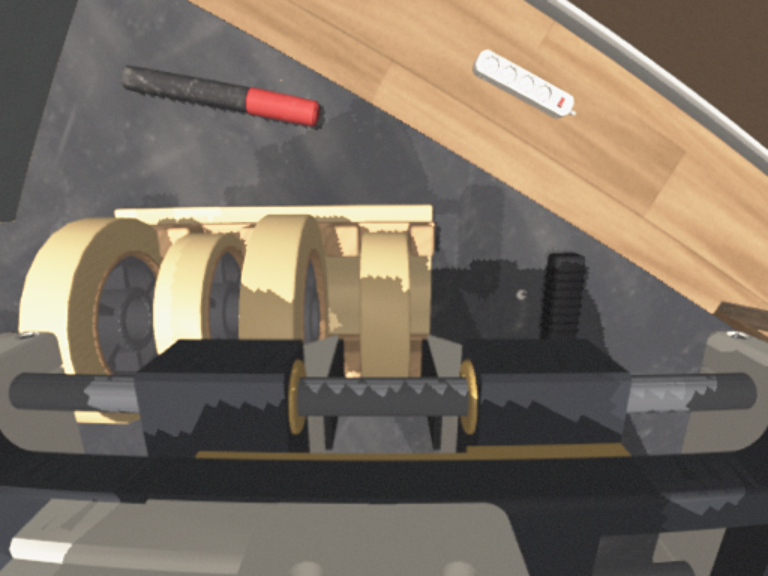

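>>> apply_moves(
  increments=[0, 0, 0, -0.5, -1, -25, 31, 0, 0, 0, 0, 0, -20, 31, 0, 0, 0, 0, 0, -6, 31, 0, 0, 0, 0, 0, 0, 31, 0, 0, 0, 0, 0, 0, 10, 0, 0, 0, 0, 0, 0, 10, 0, 0, 0, 0, 0, 0, 10, 0, 0, 0, 0, 0, 0, 10],
)

```text
time_s: 7.3
tcp_pos: [0.4389, 0.2094, 0.0807]
tcp_rot: [[0.874, 0.485, 0.001], [0.485, -0.874, 0.001], [0.002, 0.0, -1.0]]
force: [0.2, 0.3, 4.9]
grip_width: 0.0239
gripper_force: 30.0
```

>>> apply_moves(
  increments=[0, 0, 0, 0, 0, 40, 10, 0, 0, 0, 0, 0, 50, 10, 0, 0, 0, 0, 0, 50, 10, 0, 0, -0.05, 0, -30, 9, 10, 0, 0, -0.1, 0, -50, 0, 10, 0, 0, -0.1, 0, -55, 0, 10, 0, 0, -0.1, 0, -55, 0, 10, 0, 0, -0.1, 0, -55, 0, 10],
)

```text
time_s: 8.3
tcp_pos: [0.4374, -0.0379, 0.2289]
tcp_rot: [[0.999, 0.053, -0.0], [0.053, -0.999, -0.001], [-0.0, 0.001, -1.0]]
force: [1.4, 0.4, -0.6]
grip_width: 0.0237
gripper_force: 30.0
```

>>> apply_moves(
  increments=[0, 0, -0.1, 7, -55, 0, 10, 0, 0, -0.002, 0, -45, 0, 10, 0, 0, 0, 0, -30, 0, 10, 0, 0, 0, 0, 0, 0, 10, 0, 0, 0, 0, 0, 0, 10, 0, 0, 0, 0, 0, 0, 10, 0, 0, 0, 0, 0, 0, 10, 0, 0, 0, 0, 0, 0, 10],
)

```text
time_s: 9.3
tcp_pos: [0.4453, -0.1655, 0.2291]
tcp_rot: [[0.999, -0.044, 0.0], [-0.044, -0.999, -0.0], [0.0, 0.0, -1.0]]
force: [-0.1, -0.1, -0.1]
grip_width: 0.0235
gripper_force: 30.0
```

```bash
cat > place.py <<'E'
from h import *
import sys
D=np.array([.4425,-.2468]);a=np.radians(-2.6);R=np.array([[np.cos(a),-np.sin(a)],[np.sin(a),np.cos(a)]])
s=robot.state();p=s["tcp_pos"];r=np.array(s["tcp_rot"])
y=float(sys.argv[1]);t=D+R@[0,y]
print("tcp",np.round(p,4),"err mm to bay",np.round((t-p[:2])*1000,1),"local",np.round((p[:2]-D)@R*1000,1),"yaw",np.degrees(np.arctan2(r[1,0],r[0,0])),"w",s["grip_width"],s["force"],s["time_s"])
E
python3 place.py 81
```

```text
tcp [ 0.4453 -0.1655  0.2291] err mm to bay [ 3671.6 80835.3] local [-0.9 81.4] yaw -2.5276004432365426 w 0.023454487270198412 [-0.05312844 -0.05956484 -0.12264753] 9.3
```

>>> apply_moves(
  increments=[0, 0, 0, 1, 0, -30, 10, 0, 0, 0, 0, 0, -40, 10, 0, 0, 0, 0, 0, -30, 10, 0, 0, 0, 0, 0, -10, 10, 0, 0, 0, 0, 0, -5, 10, 0, 0, 0, 0, 0, -5, 10, 0, 0, 0, 0, 0, -3, 10, 0, 0, 0, 0, 0, 0, 10],
)

```text
time_s: 10.3
tcp_pos: [0.4464, -0.1661, 0.1063]
tcp_rot: [[0.999, -0.045, 0.0], [-0.045, -0.999, -0.0], [0.0, 0.0, -1.0]]
force: [-0.0, -0.4, -1.5]
grip_width: 0.0236
gripper_force: 30.0
```

```bash
sed -i 's/R@\[0,y\]/R@[0,y\/1000]/' place.py; python3 place.py 81; python3 - <<'E'
from h import *
im,P=shot("wrist");save(im,"w4.png",1.5)
E
```

```text
tcp [ 0.4464 -0.1661  0.1063] err mm to bay [-0.2  0.3] local [ 0.2 80.8] yaw -2.5961920120615107 w 0.02359598201675316 [-0.00296797 -0.38033949 -1.54094938] 10.3
```

View pics/w4.png

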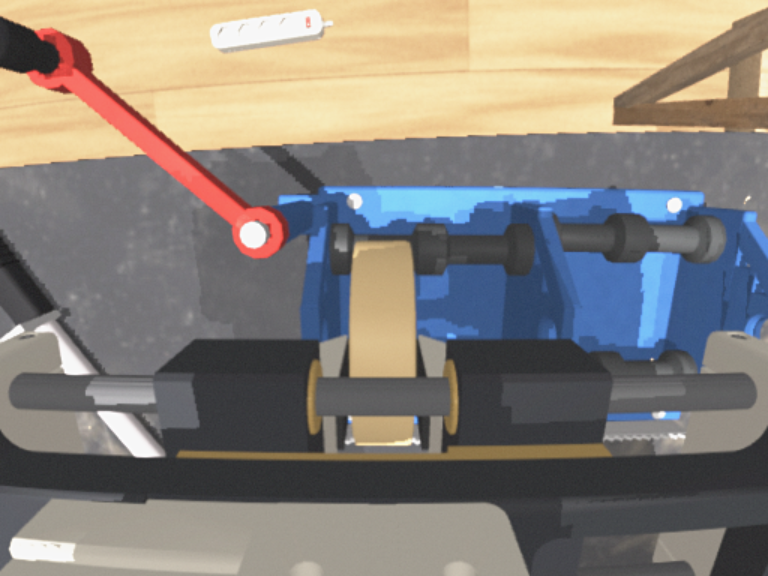

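>>> apply_moves(
  increments=[0, 0, 0, 0, 0, -2, 10, 0, 0, 0, 0, 0, 0, 31, 0, 0, 0, 0, 0, 0, 31, 0, 0, 0, 0, 0, 0, 31, 0, 0, 0, 0, 0, 5, 31, 0, 0, 0, 0, 0, 30, 31, 0, 0, 0, 0, 0, 40, 31, 0, 0, 0.05, 0, 30, 50, 31],
)

```text
time_s: 11.35
tcp_pos: [0.4456, -0.1375, 0.23]
tcp_rot: [[1.0, 0.002, -0.001], [0.002, -1.0, 0.001], [-0.001, -0.001, -1.0]]
force: [0.7, -0.3, 0.4]
grip_width: 0.0312
gripper_force: 0.0
```

>>> apply_moves(
  increments=[0, 0, 0.1, 0, 60, 0, 31, 0, 0, 0.1, 0, 60, 0, 31, 0, 0, 0.1, -5, 60, 0, 31, 0, 0, 0.1, -10, 60, 0, 31, 0, 0, 0.1, -10, 60, 0, 31, 0, 0, 0.002, -7, 60, 0, 31, 0, 0, 0, 0, 29, 0, 31, 0, 0, 0, 0, 0, 0, 31],
)

```text
time_s: 12.35
tcp_pos: [0.4132, 0.256, 0.2295]
tcp_rot: [[0.872, 0.49, 0.0], [0.49, -0.872, 0.002], [0.001, -0.002, -1.0]]
force: [-0.1, 0.4, 0.1]
grip_width: 0.0309
gripper_force: 0.0
```

```bash
python3 rolls.py w5; python3 place.py 0
```

```text
[0.4132 0.256  0.2295] [[0.872, 0.49, 0.0], [0.49, -0.872, 0.002], [0.001, -0.002, -1.0]] 0.030872987262384154
roll_large_1 0.61 [142. 138.  54.  88.] ztop 0.128 rect [0.3691 0.3413] [0.0781 0.0248] 29.4 crown [0.3669 0.3394] 1158
roll_small_1 0.44 [438. 285.  20.  18.] ztop 0.2963 rect [0.4561 0.1898] [0.0044 0.0006] 41.9 crown [0.4564 0.19  ] 5
tcp [0.4143 0.2518 0.2288] err mm to bay [  28.2 -498.6] local [-50.8 496.8] yaw 28.981554258278397 w 0.031036438416676505 [-0.02375383  0.04205659 -0.26289758] 12.5
```

>>> apply_moves(
  increments=[0, 0, 0, 0, 0.5, -30, 31, 0, 0, 0, 0, 0, -40, 31, 0, 0, 0, 0, 0, -40, 31, 0, 0, 0, 0, 0, -20, 31, 0, 0, 0, 0, 0, -5, 31, 0, 0, 0, 0, 0, 0, 31, 0, 0, 0, 0, 0, 0, 10, 0, 0, 0, 0, 0, 0, 10],
)

```text
time_s: 13.5
tcp_pos: [0.4151, 0.2537, 0.095]
tcp_rot: [[0.874, 0.485, 0.002], [0.485, -0.874, 0.0], [0.002, 0.001, -1.0]]
force: [0.6, -0.3, 2.8]
grip_width: 0.024
gripper_force: 29.9
```

>>> apply_moves(
  increments=[0, 0, 0, 0, 0, 0, 10, 0, 0, 0, 0, 0, 0, 10, 0, 0, 0, 0, 0, 40, 10, 0, 0, 0, 0, 0, 50, 10, 0, 0, 0, 0, 0, 47, 10, 0, 0, -0.05, 0, -30, 0, 10, 0, 0, -0.1, 0, -55, 0, 10, 0, 0, -0.1, 5, -60, 0, 10],
)

```text
time_s: 14.5
tcp_pos: [0.4185, 0.1076, 0.2309]
tcp_rot: [[0.967, 0.253, 0.0], [0.253, -0.967, -0.0], [-0.0, 0.0, -1.0]]
force: [0.8, -0.6, -2.5]
grip_width: 0.0239
gripper_force: 29.9
```

>>> apply_moves(
  increments=[0, 0, -0.1, 5, -58, 0, 10, 0, 0, -0.1, 5, -58, 0, 10, 0, 0, -0.1, 5, -58, 0, 10, 0, 0, -0.002, 4, -58, 0, 10, 0, 0, 0, 0, -58, 0, 10, 0, 0, 0, 0, -58, 0, 10, 0, 0, 0, 0, -50, 0, 10, 0, 0, 0, 0, -38, 0, 10],
)

```text
time_s: 15.5
tcp_pos: [0.4373, -0.3297, 0.2304]
tcp_rot: [[0.999, -0.047, -0.001], [-0.047, -0.999, 0.0], [-0.001, -0.0, -1.0]]
force: [-0.1, 0.6, -1.8]
grip_width: 0.0234
gripper_force: 29.9
```

>>> apply_moves(
  increments=[0, 0, 0, 0, 0, 0, 10, 0, 0, 0, 0, 0, 0, 10, 0, 0, 0, 0, 0, -20, 10, 0, 0, 0, 0, 0, -20, 10, 0, 0, 0, 0, 0, 0, 10, 0, 0, 0, 0, 0, 0, 10, 0, 0, 0, 0, 0, 0, 10, 0, 0, 0, 0, 0, 0, 10],
)

```text
time_s: 16.5
tcp_pos: [0.4385, -0.3277, 0.1916]
tcp_rot: [[0.999, -0.045, 0.001], [-0.045, -0.999, -0.001], [0.001, 0.001, -1.0]]
force: [-0.2, 0.6, -1.0]
grip_width: 0.024
gripper_force: 29.9
```

```bash
python3 place.py -81
```

```text
tcp [ 0.4385 -0.3277  0.1916] err mm to bay [ 0.3 -0. ] local [ -0.3 -81. ] yaw -2.593010348530256 w 0.024039536692942613 [-0.2232554   0.62294441 -0.97295258] 16.5
```

>>> apply_moves(
  increments=[0, 0, 0, 0.3, 0, -30, 10, 0, 0, 0, 0, 0, -30, 10, 0, 0, 0, 0, 0, -12, 10, 0, 0, 0, 0, 0, -6, 10, 0, 0, 0, 0, 0, -5, 10, 0, 0, 0, 0, 0, -3, 10, 0, 0, 0, 0, 0, 0, 10, 0, 0, 0, 0, 0, 0, 10],
)

```text
time_s: 17.5
tcp_pos: [0.4389, -0.3277, 0.1055]
tcp_rot: [[0.999, -0.045, 0.001], [-0.045, -0.999, -0.001], [0.001, 0.001, -1.0]]
force: [0.3, -0.2, -0.7]
grip_width: 0.0238
gripper_force: 29.9
```

>>> apply_moves(
  increments=[0, 0, 0, 0, 0, 0, 31, 0, 0, 0, 0, 0, 0, 31, 0, 0, 0, 0, 0, 0, 31, 0, 0, 0, 0, 0, 5, 31, 0, 0, 0, 0, 0, 30, 31, 0, 0, 0, 0, 0, 45, 31, 0, 0, 0, 0, 0, 45, 31, 0, 0, 0.05, 0, 40, 0, 31],
)

```text
time_s: 18.5
tcp_pos: [0.4407, -0.2911, 0.234]
tcp_rot: [[1.0, 0.001, 0.006], [0.001, -1.0, -0.006], [0.006, 0.006, -1.0]]
force: [-0.0, 0.7, -0.6]
grip_width: 0.0308
gripper_force: 0.0
```

```bash
python3 - <<'E'
from h import *
im,P=shot("wrist");save(im,"w6.png",1.5)
E
```

```text
(no output)
```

View pics/w6.png

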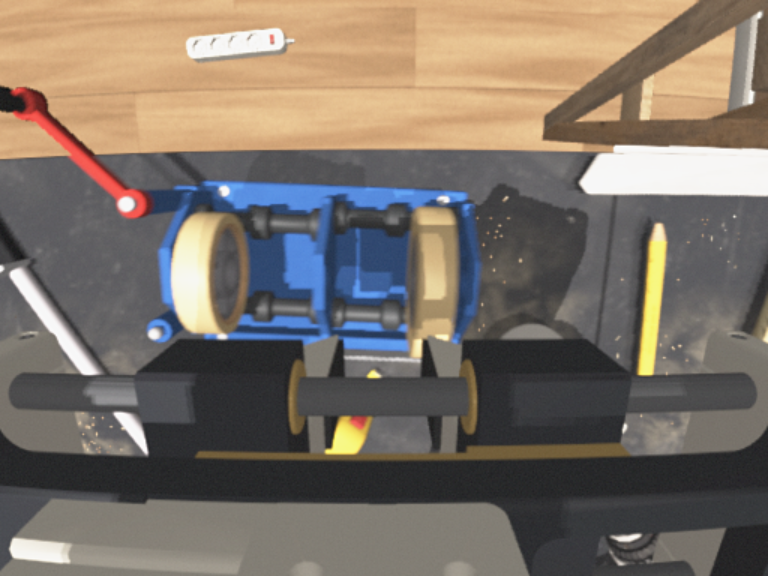

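>>> apply_moves(
  increments=[0, 0, 0.05, 0, 60, 0, 31, 0, 0, 0.05, 0, 60, 0, 31, 0, 0, 0.05, 0, 60, 0, 31, 0, 0, 0.07, 0, 60, 0, 31, 0, 0, 0.07, -10, 60, 0, 31, 0, 0, 0.07, -10, 60, 0, 31, 0, 0, 0.07, -10, 60, 0, 31, 0, 0, 0.07, -10, 60, 0, 31],
)

```text
time_s: 19.55
tcp_pos: [0.3981, 0.194, 0.2304]
tcp_rot: [[0.874, 0.485, 0.001], [0.485, -0.874, -0.001], [0.001, 0.002, -1.0]]
force: [0.7, 0.2, -0.1]
grip_width: 0.0308
gripper_force: 0.0
```

>>> apply_moves(
  increments=[0, 0, 0.002, -8.5, 60, 0, 31, 0, 0, 0, 0, 44, 0, 31, 0, 0, 0, 0, 0, 0, 31, 0, 0, 0, 0, 0, -30, 31, 0, 0, 0, 0, 0, -30, 31, 0, 0, 0, 0, 0, 0, 31, 0, 0, 0, 0, 0, 0, 31, 0, 0, 0, 0, 0, 0, 31],
)

```text
time_s: 20.55
tcp_pos: [0.3909, 0.2968, 0.1713]
tcp_rot: [[0.875, 0.485, 0.002], [0.485, -0.875, 0.001], [0.002, 0.0, -1.0]]
force: [-0.4, 0.2, 0.5]
grip_width: 0.0309
gripper_force: 0.0
```

```bash
python3 place.py 0
```

```text
tcp [0.3909 0.2968 0.1713] err mm to bay [  51.6 -543.6] local [-76.2 540.7] yaw 28.997298178925494 w 0.030895237420451485 [-0.41173121  0.20863138  0.54014429] 20.55
```

>>> apply_moves(
  increments=[0, 0, 0, -0.5, -0.5, -40, 31, 0, 0, 0, 0, 0, -35, 31, 0, 0, 0, 0, 0, -15, 31, 0, 0, 0, 0, 0, 0, 31, 0, 0, 0, 0, 0, 0, 10, 0, 0, 0, 0, 0, 0, 10, 0, 0, 0, 0, 0, 0, 10, 0, 0, 0, 0, 0, 0, 10],
)

```text
time_s: 21.55
tcp_pos: [0.3904, 0.2969, 0.0811]
tcp_rot: [[0.874, 0.485, 0.002], [0.485, -0.874, 0.001], [0.002, -0.0, -1.0]]
force: [-0.1, 0.0, 6.6]
grip_width: 0.0238
gripper_force: 30.0
```

>>> apply_moves(
  increments=[0, 0, 0, 0, 0, 40, 10, 0, 0, 0, 0, 0, 50, 10, 0, 0, 0, 0, 0, 59, 10, 0, 0, -0.052, 0, -30, 0, 10, 0, 0, -0.1, 10, -55, 0, 10, 0, 0, -0.1, 10, -58, 0, 10, 0, 0, -0.1, 10, -58, 0, 10, 0, 0, -0.1, 10, -58, 0, 10],
)

```text
time_s: 22.55
tcp_pos: [0.4293, 0.0348, 0.2292]
tcp_rot: [[0.999, 0.051, 0.001], [0.051, -0.999, -0.001], [0.001, 0.001, -1.0]]
force: [0.5, -0.3, -0.8]
grip_width: 0.0237
gripper_force: 30.0
```

>>> apply_moves(
  increments=[0, 0, -0.1, 10, -58, 0, 10, 0, 0, 0, 3.5, -58, 0, 10, 0, 0, 0, 0, -58, 0, 10, 0, 0, 0, 0, -50, 0, 10, 0, 0, 0, 0, -29, 0, 10, 0, 0, 0, 0, 0, -20, 10, 0, 0, 0, 0, 0, -20, 10, 0, 0, 0, 0, 0, 0, 10],
)

```text
time_s: 23.55
tcp_pos: [0.4414, -0.2154, 0.1877]
tcp_rot: [[0.999, -0.045, -0.003], [-0.045, -0.999, 0.002], [-0.003, -0.002, -1.0]]
force: [0.0, -0.0, -1.3]
grip_width: 0.0238
gripper_force: 30.0
```

```bash
python3 place.py 31
```

```text
tcp [ 0.4414 -0.2154  0.1877] err mm to bay [ 2.5 -0.4] local [-2.5 31.3] yaw -2.583558871913214 w 0.02379797009124606 [ 0.01533642 -0.00748776 -1.34956518] 23.55
```

>>> apply_moves(
  increments=[0, 0, 0, 0, -0.3, -30, 10, 0, 0, 0, 0, 0, -30, 10, 0, 0, 0, 0, 0, -11, 10, 0, 0, 0, 0, 0, -6, 10, 0, 0, 0, 0, 0, -5, 10, 0, 0, 0, 0, 0, -3, 10, 0, 0, 0, 0, 0, 0, 10, 0, 0, 0, 0, 0, 0, 10],
)

```text
time_s: 24.55
tcp_pos: [0.4444, -0.2168, 0.1049]
tcp_rot: [[0.999, -0.045, 0.003], [-0.045, -0.999, -0.001], [0.003, 0.001, -1.0]]
force: [2.6, -1.2, 2.1]
grip_width: 0.0239
gripper_force: 30.0
```

```bash
python3 place.py 31
```

```text
tcp [ 0.4444 -0.2168  0.1049] err mm to bay [-0.5  0.9] local [ 0.6 30.1] yaw -2.586802567524433 w 0.023904989882095697 [ 2.57990037 -1.24594185  2.05301496] 24.55
```

>>> apply_moves(
  increments=[0, 0, 0, 0, 0, 0, 31, 0, 0, 0, 0, 0, 0, 31, 0, 0, 0, 0, 0, 0, 31, 0, 0, 0, 0, 0, 5, 31, 0, 0, 0, 0, 0, 30, 31, 0, 0, 0, 0, 0, 45, 31, 0, 0, 0, 0, 0, 45, 31, 0, 0, 0.05, 0, 40, 0, 31],
)

```text
time_s: 25.55
tcp_pos: [0.4454, -0.179, 0.2324]
tcp_rot: [[1.0, 0.0, 0.006], [0.0, -1.0, -0.004], [0.006, 0.004, -1.0]]
force: [0.5, 0.0, 1.2]
grip_width: 0.0312
gripper_force: 0.0
```

>>> apply_moves(
  increments=[0, 0, 0.07, -9, 60, 0, 31, 0, 0, 0.07, -10, 60, 0, 31, 0, 0, 0.07, -10, 60, 0, 31, 0, 0, 0.07, -10, 60, 0, 31, 0, 0, 0.07, -10, 60, 0, 31, 0, 0, 0.07, -10, 60, 0, 31, 0, 0, 0.07, -10, 60, 0, 31, 0, 0, 0.012, -8, 60, 0, 31],
)

```text
time_s: 26.55
tcp_pos: [0.364, 0.3055, 0.2282]
tcp_rot: [[0.873, 0.488, -0.001], [0.488, -0.873, -0.001], [-0.001, 0.001, -1.0]]
force: [1.6, -0.1, 0.5]
grip_width: 0.0309
gripper_force: 0.0
```

>>> apply_moves(
  increments=[0, 0, 0, 0, 36, 0, 31, 0, 0, 0, 0, 0, 0, 31, 0, 0, 0, 0, 0, -20, 31, 0, 0, 0, 0, 0, -20, 31, 0, 0, 0, 0, 0, 0, 31, 0, 0, 0, 0, 0, 0, 31, 0, 0, 0, 0, 0, 0, 31, 0, 0, 0, 0, 0, 0, 31],
)

```text
time_s: 27.55
tcp_pos: [0.3664, 0.3399, 0.1895]
tcp_rot: [[0.874, 0.485, 0.001], [0.485, -0.874, 0.001], [0.001, 0.0, -1.0]]
force: [-0.1, -0.6, -0.1]
grip_width: 0.031
gripper_force: 0.0
```

```bash
python3 place.py 0; python3 - <<'E'
from h import *
im,P=shot("wrist")
z=P[...,2];m=(z>.121)&(z<.133)&(abs(P[...,0]-.367)<.06)&(abs(P[...,1]-.339)<.05)
q=P[m];print(len(q),q.mean(0))
E
```

```text
tcp [0.3664 0.3399 0.1895] err mm to bay [  76.1 -586.7] local [-102.7  582.6] yaw 29.02167178698891 w 0.031003816280781377 [-0.09432674 -0.57771933 -0.14941149] 27.55
1659 [0.36700722 0.34101895 0.1253901 ]
```

>>> apply_moves(
  increments=[0, 0, 0, 0.5, 0.2, -40, 31, 0, 0, 0, 0, 0, -40, 31, 0, 0, 0, 0, 0, -15, 31, 0, 0, 0, 0, 0, 0, 31, 0, 0, 0, 0, 0, 0, 10, 0, 0, 0, 0, 0, 0, 10, 0, 0, 0, 0, 0, 0, 10, 0, 0, 0, 0, 0, 0, 10],
)

```text
time_s: 28.6
tcp_pos: [0.3673, 0.3409, 0.0952]
tcp_rot: [[0.874, 0.485, 0.002], [0.485, -0.874, 0.002], [0.002, -0.0, -1.0]]
force: [-0.5, 0.7, 7.0]
grip_width: 0.0238
gripper_force: 30.0
```

>>> apply_moves(
  increments=[0, 0, 0, 0, 0, 40, 10, 0, 0, 0, 0, 0, 50, 10, 0, 0, 0, 0, 0, 56, 10, 0, 0, -0.052, 0, -30, 0, 10, 0, 0, -0.1, 10, -58, 0, 10, 0, 0, -0.1, 10, -60, 0, 10, 0, 0, -0.1, 10, -60, 0, 10, 0, 0, -0.1, 10, -60, 0, 10],
)

```text
time_s: 29.6
tcp_pos: [0.4062, 0.0695, 0.2401]
tcp_rot: [[0.999, 0.051, 0.0], [0.051, -0.999, -0.002], [0.0, 0.002, -1.0]]
force: [1.7, -0.0, -1.4]
grip_width: 0.0241
gripper_force: 30.0
```

>>> apply_moves(
  increments=[0, 0, -0.1, 10, -60, 0, 10, 0, 0, 0, 10, -60, 0, 10, 0, 0, 0, 10, -60, 0, 10, 0, 0, 0, 4, -60, 0, 10, 0, 0, 0, 0, -60, 0, 10, 0, 0, 0, 0, -50, 0, 10, 0, 0, 0, 0, 0, 0, 10, 0, 0, 0, 0, 0, 0, 10],
)

```text
time_s: 30.6
tcp_pos: [0.4401, -0.2773, 0.2396]
tcp_rot: [[0.999, -0.045, -0.001], [-0.045, -0.999, 0.001], [-0.001, -0.001, -1.0]]
force: [0.3, 0.4, -2.0]
grip_width: 0.024
gripper_force: 30.0
```

>>> apply_moves(
  increments=[0, 0, 0, 0, 0, -20, 10, 0, 0, 0, 0, 0, -20, 10, 0, 0, 0, 0, 0, 0, 10, 0, 0, 0, 0, 0, 0, 10, 0, 0, 0, 0, 0, 0, 10, 0, 0, 0, 0, 0, 0, 10, 0, 0, 0, 0, 0, 0, 10, 0, 0, 0, 0, 0, 0, 10],
)

```text
time_s: 31.6
tcp_pos: [0.4405, -0.2782, 0.2001]
tcp_rot: [[0.999, -0.045, 0.0], [-0.045, -0.999, -0.0], [0.0, 0.0, -1.0]]
force: [-0.4, 0.5, -1.7]
grip_width: 0.0238
gripper_force: 30.0
```

```bash
python3 place.py -31
```

```text
tcp [ 0.4405 -0.2782  0.2001] err mm to bay [0.6 0.4] local [ -0.5 -31.4] yaw -2.599830956619456 w 0.02375014292902139 [-0.36378881  0.51108178 -1.71009127] 31.6
```

>>> apply_moves(
  increments=[0, 0, 0, 0.5, 0.3, -30, 10, 0, 0, 0, 0, 0, -30, 10, 0, 0, 0, 0, 0, -20, 10, 0, 0, 0, 0, 0, -6, 10, 0, 0, 0, 0, 0, -5, 10, 0, 0, 0, 0, 0, -4, 10, 0, 0, 0, 0, 0, 0, 10, 0, 0, 0, 0, 0, 0, 10],
)

```text
time_s: 32.6
tcp_pos: [0.4421, -0.2782, 0.1058]
tcp_rot: [[0.999, -0.045, 0.002], [-0.045, -0.999, -0.001], [0.002, 0.001, -1.0]]
force: [3.0, -0.1, 0.9]
grip_width: 0.0239
gripper_force: 30.0
```

>>> apply_moves(
  increments=[0, 0, 0, 0, 0, 0, 31, 0, 0, 0, 0, 0, 0, 31, 0, 0, 0, 0, 0, 0, 31, 0, 0, 0, 0, 0, 5, 31, 0, 0, 0, 0, 0, 40, 31, 0, 0, 0, 0, 0, 50, 31, 0, 0, 0, 20, 10, 50, 31, 0, 0, 0, 20, 20, 50, 31],
)

```text
time_s: 33.6
tcp_pos: [0.4809, -0.2484, 0.302]
tcp_rot: [[0.999, -0.047, 0.0], [-0.047, -0.999, -0.001], [0.0, 0.001, -1.0]]
force: [0.1, -0.3, -0.2]
grip_width: 0.0309
gripper_force: 0.0
```

```bash
cat > all.py <<'E'
from h import *
import pickle,sys
D=np.array([.4425,-.2468]);a=np.radians(-2.6);R=np.array([[np.cos(a),-np.sin(a)],[np.sin(a),np.cos(a)]])
s=robot.state();print(np.round(s["tcp_pos"],4),s["time_s"])
im,P=shot("wrist");save(im,sys.argv[1]+".png",1.5);pickle.dump((im,P),open(sys.argv[1]+".pkl","wb"))
L=(P[...,:2]-D)@R*1000;z=P[...,2]*1000
for y,top in((-81,137),(-31,137),(31,126),(81,126)):
    m=(abs(L[...,1]-y)<20)&(abs(L[...,0])<40)&(z>top-7)&(z<top+6)
    q=L[m];print(y,len(q),q.mean(0).round(1) if len(q) else '',np.percentile(q,[2,98],axis=0).round(1).tolist(),np.percentile(z[m],99).round(1))
E
python3 all.py w7
python3 - <<'E'
from h import *
for n in("top","wrist"):
  if n=="top": im,P=shot(n)
  else: im,P=shot(n)
  for o in robot.outline_of("spindle",n)[:2]:
    q=P[o["pixels"]];q=q[(q[:,2]>-.002)&(q[:,2]<.04)]
    if len(q)<20: continue
    d=q[:,:2]-q[:,:2].mean(0);w,U=np.linalg.eigh(d.T@d);u=U[:,1];u=u*np.sign(u[0]);t=d@u
    print(n,round(o["confidence"],2),len(q),q.mean(0),"dir",u,np.degrees(np.arctan2(u[1],u[0])),"ends",q[:,:2].mean(0)+u*np.percentile(t,1),q[:,:2].mean(0)+u*np.percentile(t,99),np.ptp(t))
E
```

```text
[ 0.4809 -0.2484  0.302 ] 33.6
-81 690 [  6.4 -80.3] [[-14.9, -92.2], [26.0, -68.9]] 138.2
-31 735 [  4.2 -30.2] [[-23.8, -42.3], [26.1, -19.4]] 138.2
31 687 [ 2.1 29.7] [[-24.3, 18.8], [24.6, 41.3]] 127.5
81 642 [ 3.3 80.1] [[-19.7, 69.2], [23.5, 91.4]] 127.4
top 0.96 627 [0.41001804 0.01282804 0.01446905] dir [0.8466621 0.5321309] 32.14954441265234 ends [ 0.26402255 -0.07893078] [0.54543238 0.09793655] 0.34150672427043416
top 0.21 1059 [ 0.42402441 -0.19244152  0.01272188] dir [0.80826854 0.58881404] 36.072893983283855 ends [ 0.35169435 -0.24513311] [ 0.51604519 -0.12540547] 0.22347788440645683
wrist 0.87 1483 [0.48042152 0.05298133 0.01484178] dir [0.84336016 0.53734871] 32.50333590276016 ends [ 0.39348846 -0.00240825] [0.5475346  0.09574257] 0.18714781587321494
```

View pics/w7.png

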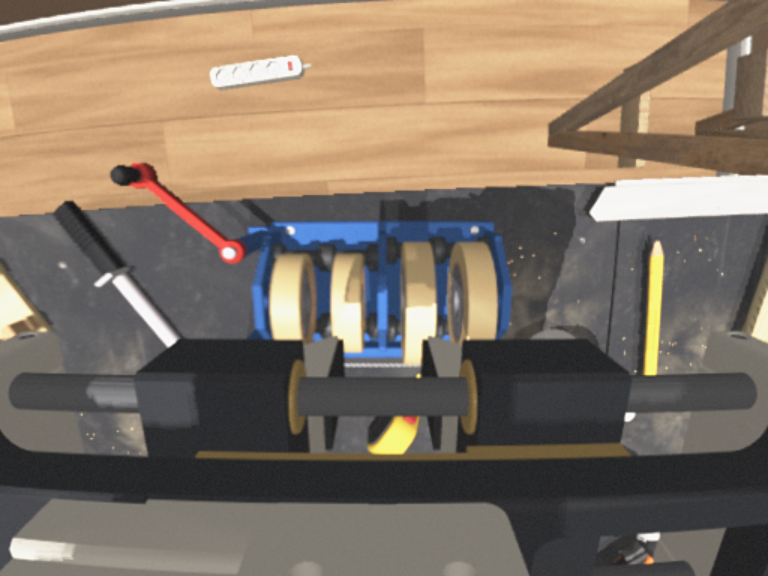

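>>> apply_moves(
  increments=[0, 0, 0.1, -6, 50, 0, 45, 0, 0, 0.1, -6, 50, 0, 45, 0, 0, 0.1, -6, 50, 0, 45, 0, 0, 0.1, -6, 50, -10, 45, 0, 0, 0.1, -6, 50, -20, 45, 0, 0, 0.109, 0, 28, -32, 45, 0, 0, 0, 0, 0, 0, 45, 0, 0, 0, 0, 0, 0, 45],
)

```text
time_s: 34.85
tcp_pos: [0.4506, 0.029, 0.2375]
tcp_rot: [[0.846, 0.532, -0.002], [0.532, -0.846, 0.0], [-0.001, -0.001, -1.0]]
force: [0.3, -0.7, -0.0]
grip_width: 0.045
gripper_force: 0.0
```

```bash
cat > sp.py <<'E'
from h import *
import sys
s=robot.state();print(np.round(s["tcp_pos"],4),np.round(s["tcp_rot"],3)[:,0],s["time_s"])
im,P=shot("wrist");save(im,sys.argv[1]+".png",1.5)
for o in robot.outline_of("spindle","wrist")[:2]:
    q=P[o["pixels"]];q=q[(q[:,2]>-.003)&(q[:,2]<.04)]
    if len(q)<20: continue
    t=q[(q[:,2]>.005)]
    c=t[:,:2].mean(0);d=t[:,:2]-c;w,U=np.linalg.eigh(d.T@d);u=U[:,1];u=u*np.sign(u[0]);x=d@u;v=d@np.array([-u[1],u[0]])
    print(round(o["confidence"],2),len(t),"ang",np.degrees(np.arctan2(u[1],u[0])),"end",c+u*np.percentile(x,99.5))
    for b in np.arange(np.floor(x.min()*100)/100,x.max(),.01):
        k=(x>=b)&(x<b+.01)
        if k.sum()>3: p=c+u*(b+.005);print(round(b*1000),k.sum(),"ztop",np.percentile(t[k,2],95).round(4),"v",np.percentile(v[k],[3,97]).round(4),"xy",p.round(4))
    pl=t[t[:,2]>.026];print("plate",len(pl),pl.mean(0))
E
python3 sp.py w8
```

```text
[0.4506 0.029  0.2375] [ 0.846  0.532 -0.001] 34.85
0.64 2541 ang 32.15651406996262 end [0.5483278  0.10006789]
-210 31 ztop 0.0171 v [-0.0069  0.0073] xy [ 0.2765 -0.0708]
-200 56 ztop 0.0172 v [-0.0069  0.0073] xy [ 0.285  -0.0655]
-190 58 ztop 0.017 v [-0.0069  0.0072] xy [ 0.2934 -0.0602]
-180 56 ztop 0.0172 v [-0.0069  0.0071] xy [ 0.3019 -0.0548]
-170 29 ztop 0.017 v [-0.0069  0.007 ] xy [ 0.3104 -0.0495]
-120 55 ztop 0.017 v [-0.0069  0.0065] xy [ 0.3527 -0.0229]
-110 64 ztop 0.0169 v [-0.0069  0.0064] xy [ 0.3612 -0.0176]
-100 61 ztop 0.0175 v [-0.0069  0.0067] xy [ 0.3696 -0.0123]
-90 72 ztop 0.0176 v [-0.0069  0.0078] xy [ 0.3781 -0.0069]
-80 70 ztop 0.0172 v [-0.0069  0.0077] xy [ 0.3866 -0.0016]
-70 73 ztop 0.0176 v [-0.0069  0.0076] xy [0.395  0.0037]
-60 74 ztop 0.0173 v [-0.0069  0.0075] xy [0.4035 0.009 ]
-50 74 ztop 0.0176 v [-0.0068  0.0074] xy [0.412  0.0143]
-40 77 ztop 0.0176 v [-0.0068  0.0073] xy [0.4204 0.0197]
-30 77 ztop 0.0176 v [-0.0068  0.0072] xy [0.4289 0.025 ]
-20 76 ztop 0.0175 v [-0.0068  0.0071] xy [0.4374 0.0303]
-10 80 ztop 0.0176 v [-0.0068  0.007 ] xy [0.4458 0.0356]
0 81 ztop 0.0173 v [-0.0068  0.0069] xy [0.4543 0.041 ]
10 62 ztop 0.0349 v [-0.0069  0.0069] xy [0.4628 0.0463]
20 160 ztop 0.0355 v [-0.0107  0.0098] xy [0.4712 0.0516]
30 118 ztop 0.0176 v [-0.0108  0.0106] xy [0.4797 0.0569]
40 135 ztop 0.0178 v [-0.0108  0.0104] xy [0.4882 0.0622]
50 136 ztop 0.0177 v [-0.0108  0.0103] xy [0.4966 0.0676]
60 119 ztop 0.0179 v [-0.0107  0.0103] xy [0.5051 0.0729]
70 136 ztop 0.0177 v [-0.0107  0.0101] xy [0.5136 0.0782]
80 137 ztop 0.0178 v [-0.0107  0.0101] xy [0.522  0.0835]
90 140 ztop 0.0177 v [-0.0107  0.01  ] xy [0.5305 0.0889]
100 144 ztop 0.018 v [-0.0093  0.0112] xy [0.539  0.0942]
110 90 ztop 0.0173 v [-0.0093  0.0111] xy [0.5474 0.0995]
plate 80 [0.46827034 0.04948403 0.03379919]
```

View pics/w8.png

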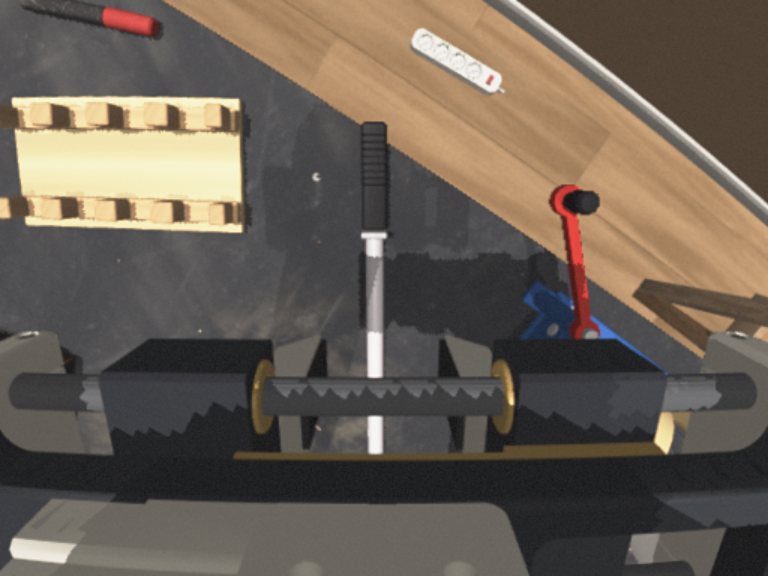

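>>> apply_moves(
  increments=[0, 0, 0, 25, 20, -40, 45, 0, 0, 0, 24.5, 20.5, -50, 45, 0, 0, 0, 0, 0, -50, 45, 0, 0, 0, 0, 0, -50, 45, 0, 0, 0, 0, 0, -20, 45, 0, 0, 0, 0, 0, -10, 45, 0, 0, 0, 0, 0, 0, 45, 0, 0, 0, 0, 0, 0, 45],
)

```text
time_s: 35.95
tcp_pos: [0.5019, 0.0708, 0.0196]
tcp_rot: [[0.846, 0.534, 0.003], [0.534, -0.846, 0.0], [0.003, 0.001, -1.0]]
force: [-0.1, 1.1, 0.3]
grip_width: 0.0447
gripper_force: 0.0
```

```bash
python3 place.py 0; python3 - <<'E'
from h import *
im,P=shot("wrist");save(im[130:330,120:400],"w9.png",1.6)
# handle ahead
for o in robot.outline_of("spindle","wrist")[:1]:
    q=P[o["pixels"]];q=q[(q[:,2]>.008)&(q[:,2]<.024)];p=np.array(robot.state()["tcp_pos"]);r=np.array(robot.state()["tcp_rot"])
    l=(q-p)@r*1000;print(o["confidence"],len(l),np.percentile(l,[2,50,98],axis=0).round(1).tolist())
E
```

```text
tcp [0.5019 0.0708 0.0196] err mm to bay [ -59.4 -317.6] local [ 45.  319.9] yaw 32.27401128461459 w 0.04466675942602763 [-0.09834365  1.05825096  0.26741792] 35.95
0.88 4382 [[-37.2, -10.5, -2.0], [20.9, 0.1, 2.8], [55.1, 10.4, 5.3]]
```

>>> apply_moves(
  increments=[0, 0, 0, 0, 0, -8, 45, 0, 0, 0, 0, 0, -6, 45, 0, 0, 0, 0, 0, 0, 45, 0, 0, 0, 0, 0, 0, 10, 0, 0, 0, 0, 0, 0, 10, 0, 0, 0, 0, 0, 0, 10, 0, 0, 0, 0, 0, 0, 10, 0, 0, 0, 0, 0, 0, 10],
)

```text
time_s: 37.05
tcp_pos: [0.5006, 0.0707, 0.0041]
tcp_rot: [[0.845, 0.534, 0.0], [0.534, -0.845, -0.0], [0.0, 0.0, -1.0]]
force: [0.3, -0.7, 1.0]
grip_width: 0.0215
gripper_force: 30.0
```

>>> apply_moves(
  increments=[0, 0, 0, 0, 0, 10, 10, 0, 0, 0, 0, 0, 30, 10, 0, 0, 0, 0, 0, 40, 10, 0, 0, 0, 0, 0, 40, 10, 0, 0, 0, 0, 0, 40, 10, 0, 0, 0, 0, 0, 0, 10, 0, 0, 0, 0, 0, 0, 10, 0, 0, 0, 0, 0, 0, 10],
)

```text
time_s: 38.05
tcp_pos: [0.4994, 0.0704, 0.1628]
tcp_rot: [[0.845, 0.534, -0.003], [0.534, -0.845, -0.0], [-0.002, -0.001, -1.0]]
force: [-0.5, -0.4, -2.1]
grip_width: 0.0219
gripper_force: 30.0
```

```bash
cat > held.py <<'E'
from h import *
s=robot.state();p=np.array(s["tcp_pos"]);r=np.array(s["tcp_rot"]);print(p.round(4),s["force"],np.round(s["ft_torque"],2),s["grip_width"],s["time_s"])
def line(q,a,n):
    # camera frame tool coords: x along, y across, z down; top surface profile
    for b in a:
        k=(q[:,0]>=b)&(q[:,0]<b+15)&(abs(q[:,1])<25)
        if k.sum()>8: print(n,b,k.sum(),"y",np.median(q[k,1]).round(1),"z top",np.percentile(q[k,2],10).round(1), "zmed",np.median(q[k,2]).round(1))
for n in("wrist","top","scene"):
    im,P=shot(n)
    o=robot.outline_of("spindle",n)[:1]
    if not o: print(n,"none");continue
    o=o[0];q=P[o["pixels"]];q=q[~np.isnan(q[:,0])];l=(q-p)@r*1000
    l=l[(abs(l[:,1])<25)&(abs(l[:,2])<40)]
    print(n,o["confidence"],len(l));line(l,range(-300,80,15 if n=="wrist" else 30),n)
E
python3 held.py
```

```text
[0.4994 0.0704 0.1628] [-0.4575172 -0.4248517 -2.0639242] [ 0.09 -0.05 -0.05] 0.021885655454644982 38.05
wrist 0.96 4996
wrist -45 227 y -0.6 z top -12.8 zmed -12.1
wrist -30 623 y -0.0 z top -13.0 zmed -12.2
wrist -15 54 y -0.3 z top -12.6 zmed -11.9
wrist 0 935 y -0.6 z top -13.2 zmed -12.4
wrist 15 1055 y -0.1 z top -13.4 zmed -12.5
wrist 30 1116 y -0.6 z top -13.4 zmed -12.6
wrist 45 986 y -0.6 z top -13.4 zmed -12.4
top none
scene 0.23 0
```

>>> apply_moves(
  increments=[0, 0, 0.1, -5, 15, 0, 10, 0, 0, 0.12, -5, 15, 0, 10, 0, 0, 0.13, -5, 15, 0, 10, 0, 0, 0.13, -5, 15, 0, 10, 0, 0, 0.13, -5, 15, 0, 10, 0, 0, 0.13, -5, 15, 0, 10, 0, 0, 0.12, -5, 15, 0, 10, 0, 0, 0.102, -2, 13, 0, 10],
)

```text
time_s: 39.35
tcp_pos: [0.4631, 0.1893, 0.1638]
tcp_rot: [[0.041, 0.999, -0.0], [0.999, -0.041, 0.0], [0.0, -0.0, -1.0]]
force: [0.2, -0.4, -1.7]
grip_width: 0.0219
gripper_force: 30.0
```

>>> apply_moves(
  increments=[0, 0, 0, 0, 0, 0, 10, 0, 0, 0, 0, 0, -20, 10, 0, 0, 0, 0, 0, -30, 10, 0, 0, 0, 0, 0, -25, 10, 0, 0, 0, 0, 0, -10, 10, 0, 0, 0, 0, 0, 0, 10, 0, 0, 0, 0, 0, 0, 10, 0, 0, 0, 0, 0, 0, 10],
)

```text
time_s: 40.35
tcp_pos: [0.4642, 0.1889, 0.0798]
tcp_rot: [[0.045, 0.999, 0.002], [0.999, -0.045, 0.0], [0.0, 0.002, -1.0]]
force: [0.1, 0.2, -0.8]
grip_width: 0.0217
gripper_force: 30.0
```

```bash
python3 place.py 436; python3 held.py; python3 - <<'E'
from h import *
import pickle
im,P=shot("top");save(im[100:260,130:390],"t2.png",3)
D=np.array([.4425,-.2468]);a=np.radians(-2.6);R=np.array([[np.cos(a),-np.sin(a)],[np.sin(a),np.cos(a)]])
L=(P[...,:2]-D)@R*1000;z=P[...,2]*1000
m=(L[...,1]>130)&(L[...,1]<400)&(abs(L[...,0])<20)&(z>60)&(z<100)
for b in range(130,400,20):
    k=m&(L[...,1]>=b)&(L[...,1]<b+20)
    if k.sum()>3: print(b,k.sum(),np.median(L[k],0).round(1),np.median(z[k]).round(1),L[k][:,1].min().round(1))
im,P=shot("scene");save(im[100:300,100:360],"s2.png",3)
E
```

```text
tcp [0.4642 0.1889 0.0798] err mm to bay [-1.9 -0.2] local [  1.9 436.3] yaw 87.40107481590458 w 0.021722214876011826 [ 0.1115772   0.15156762 -0.81962281] 40.35
[0.4642 0.1889 0.0798] [ 0.1115772   0.15156762 -0.81962281] [ 0.09 -0.04 -0.01] 0.021722214876011826 40.35
wrist 0.93 4985
wrist -45 240 y -0.2 z top -12.9 zmed -12.1
wrist -30 620 y -0.2 z top -13.0 zmed -12.2
wrist -15 50 y 0.7 z top -12.6 zmed -11.9
wrist 0 933 y -0.2 z top -13.2 zmed -12.4
wrist 15 1045 y -0.2 z top -13.4 zmed -12.6
wrist 30 1116 y -0.2 z top -13.4 zmed -12.6
wrist 45 981 y -0.2 z top -13.4 zmed -12.4
top none
scene 0.89 410
scene -270 21 y -5.1 z top -14.9 zmed -8.0
scene -240 19 y -5.0 z top -15.0 zmed -9.2
scene -210 20 y -6.2 z top -14.0 zmed -9.8
scene -180 24 y -4.9 z top -12.2 zmed -9.5
scene -150 25 y -5.4 z top -13.1 zmed -9.4
scene -120 22 y -5.7 z top -13.1 zmed -10.9
scene 0 19 y -5.9 z top -14.0 zmed -12.5
scene 30 36 y -8.3 z top -16.2 zmed -12.3
```

View pics/t2.png

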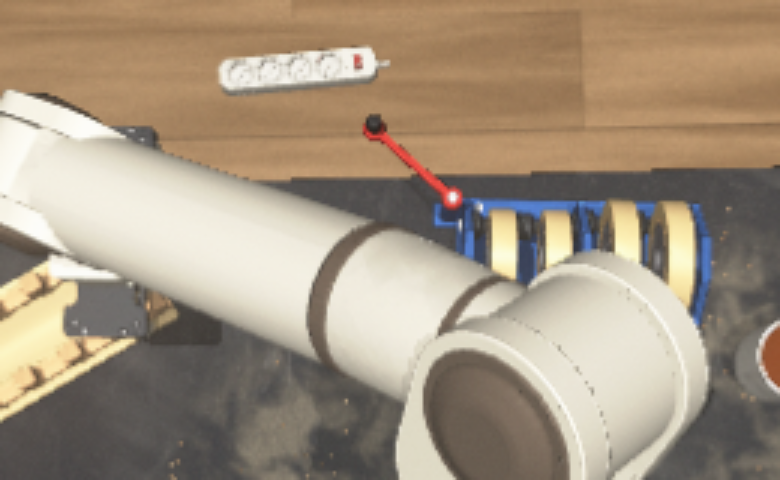

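View pics/s2.png

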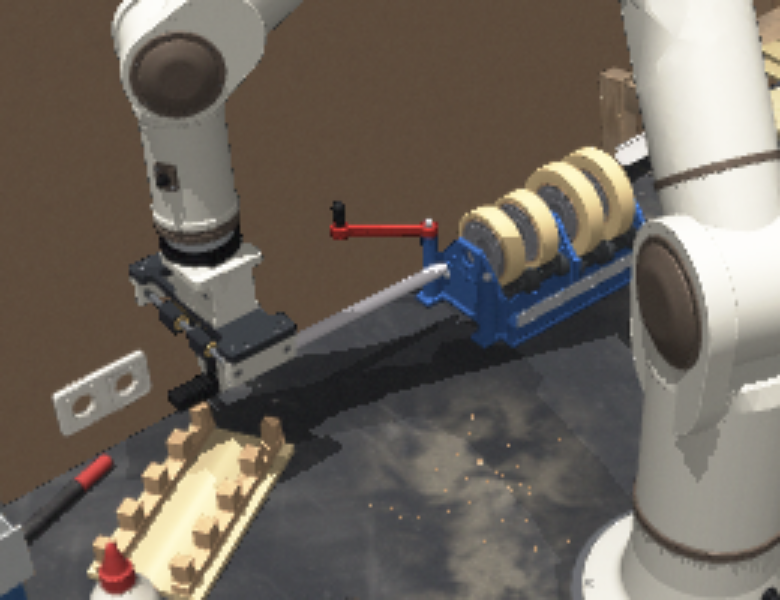

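>>> apply_moves(
  increments=[0, 0, 0, -2, 0, -4, 10, 0, 0, 0, 0, 0, 0, 10, 0, 0, 0, 0, 0, 0, 10, 0, 0, 0, -0.5, -10, 0, 10, 0, 0, 0, -0.5, -10, 0, 10, 0, 0, 0, -0.5, -10, 0, 10, 0, 0, 0, 0, 0, 0, 10, 0, 0, 0, 0, 0, 0, 10],
)

```text
time_s: 41.75
tcp_pos: [0.4601, 0.1587, 0.0751]
tcp_rot: [[0.045, 0.999, 0.0], [0.999, -0.045, 0.0], [0.0, 0.0, -1.0]]
force: [0.4, 1.7, -1.5]
grip_width: 0.0216
gripper_force: 30.0
```

```bash
python3 place.py 406; python3 - <<'E'
from h import *
im,P=shot("scene");save(im[150:230,190:290],"s3.png",6)
print(proj("scene",[[.4425+.0454*.116,-.2468+.999*.116,.080]]))
E
```

```text
tcp [0.4601 0.1587 0.0751] err mm to bay [0.8 0.1] local [ -0.8 405.9] yaw 87.39902465269915 w 0.021625287420089814 [ 0.41460844  1.6635135  -1.52224498] 41.75
[[255.09218839 186.35614713]]
```

View pics/s3.png

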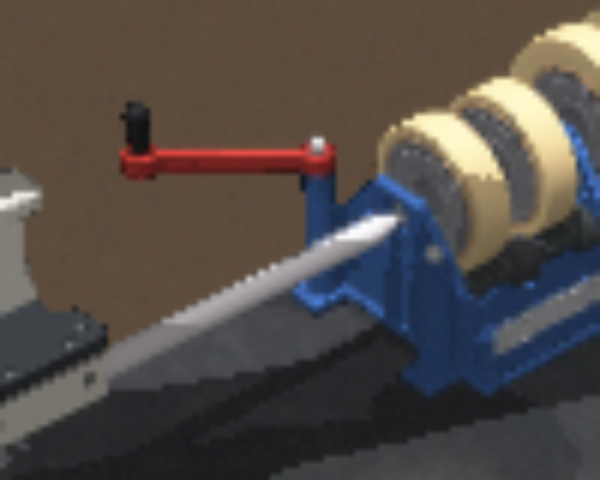

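>>> apply_moves(
  increments=[0, 0, 0, 0.5, 0, 0.7, 10, 0, 0, 0, -0.2, -5, 0, 10, 0, 0, 0, -0.2, -5, 0, 10, 0, 0, 0, -0.2, -5, 0, 10, 0, 0, 0, -0.3, -5, 0, 10, 0, 0, 0, -0.2, -5, 0, 10, 0, 0, 0, -0.3, -5, 0, 10, 0, 0, 0, 0, 0, 0, 10],
)

```text
time_s: 42.8
tcp_pos: [0.4591, 0.1281, 0.0756]
tcp_rot: [[0.046, 0.999, -0.0], [0.999, -0.046, -0.0], [-0.0, -0.0, -1.0]]
force: [0.2, 0.4, -1.5]
grip_width: 0.0218
gripper_force: 30.0
```

```bash
python3 place.py 376; python3 held.py | head -9
```

```text
tcp [0.4591 0.1281 0.0756] err mm to bay [0.5 0.7] local [ -0.4 375.3] yaw 87.38006239141502 w 0.021817991867113386 [ 0.22798909  0.3902554  -1.47673153] 42.8
[0.4591 0.1281 0.0756] [ 0.22798909  0.3902554  -1.47673153] [ 0.03 -0.11 -0.04] 0.021817991867113386 42.8
wrist 0.85 4976
wrist -45 239 y -0.2 z top -12.9 zmed -12.1
wrist -30 623 y -0.2 z top -13.1 zmed -12.3
wrist -15 53 y 1.0 z top -12.8 zmed -11.9
wrist 0 924 y -0.2 z top -13.2 zmed -12.5
wrist 15 1040 y 0.1 z top -13.4 zmed -12.6
wrist 30 1117 y -0.2 z top -13.4 zmed -12.6
wrist 45 980 y -0.2 z top -13.4 zmed -12.4
```

>>> apply_moves(
  increments=[0, 0, 0, 0, -10, 0, 10, 0, 0, 0, -0.5, -10, 0, 10, 0, 0, 0, -0.5, -10, 0, 10, 0, 0, 0, -0.5, -10, 0, 10, 0, 0, 0, -0.5, -10, 0, 10, 0, 0, 0, -0.5, -10, 0, 10, 0, 0, 0, 0, 0, 0, 10, 0, 0, 0, 0, 0, 0, 10],
)

```text
time_s: 44.1
tcp_pos: [0.4567, 0.069, 0.0758]
tcp_rot: [[0.045, 0.999, 0.0], [0.999, -0.045, 0.0], [0.0, 0.0, -1.0]]
force: [-0.5, -0.4, -1.1]
grip_width: 0.0217
gripper_force: 30.0
```

```bash
python3 place.py 316
```

```text
tcp [0.4567 0.069  0.0758] err mm to bay [ 0.1 -0.1] local [-1.000e-01  3.161e+02] yaw 87.42448246531738 w 0.02168216825354088 [-0.50282237 -0.40241632 -1.10468433] 44.1
```

>>> apply_moves(
  increments=[0, 0, 0, -0.4, -10, 0, 10, 0, 0, 0, -0.5, -10, 0, 10, 0, 0, 0, -0.4, -10, 0, 10, 0, 0, 0, -0.5, -10, 0, 10, 0, 0, 0, -0.4, -10, 0, 10, 0, 0, 0, -0.5, -10, 0, 10, 0, 0, 0, 0, 0, 0, 10, 0, 0, 0, 0, 0, 0, 10],
)

```text
time_s: 45.1
tcp_pos: [0.454, 0.009, 0.0758]
tcp_rot: [[0.045, 0.999, 0.0], [0.999, -0.045, 0.0], [0.0, 0.0, -1.0]]
force: [0.8, 0.4, -1.9]
grip_width: 0.0216
gripper_force: 30.0
```

```bash
python3 place.py 256
```

```text
tcp [0.454  0.009  0.0758] err mm to bay [ 0.2 -0. ] local [-2.00e-01  2.56e+02] yaw 87.4233716539064 w 0.02161997493777589 [ 0.77818313  0.36553491 -1.8644345 ] 45.1
```

>>> apply_moves(
  increments=[0, 0, 0, -0.4, -10, 0, 10, 0, 0, 0, -0.5, -10, 0, 10, 0, 0, 0, -0.4, -10, 0, 10, 0, 0, 0, -0.5, -10, 0, 10, 0, 0, 0, -0.4, -10, 0, 10, 0, 0, 0, 0, 0, 0, 10, 0, 0, 0, 0, 0, 0, 10, 0, 0, 0, 0, 0, 0, 10],
)

```text
time_s: 46.1
tcp_pos: [0.4518, -0.0408, 0.0758]
tcp_rot: [[0.044, 0.999, 0.0], [0.999, -0.044, 0.0], [0.0, 0.0, -1.0]]
force: [0.5, 0.0, -0.7]
grip_width: 0.0215
gripper_force: 30.0
```

```bash
python3 place.py 206
```

```text
tcp [ 0.4518 -0.0408  0.0758] err mm to bay [ 0.1 -0.3] local [-1.000e-01  2.063e+02] yaw 87.4715747384424 w 0.021455160305326047 [ 0.52335896  0.04366819 -0.67071085] 46.1
```

>>> apply_moves(
  increments=[0, 0, 0, -0.4, -10, 0, 10, 0, 0, 0, -0.5, -10, 0, 10, 0, 0, 0, -0.4, -10, 0, 10, 0, 0, 0, -0.3, -6, 0, 10, 0, 0, 0, -0.2, -4, 0, 10, 0, 0, 0, 0, 0, 0, 10, 0, 0, 0, 0, 0, 0, 10, 0, 0, 0, 0, 0, 0, 10],
)

```text
time_s: 47.1
tcp_pos: [0.45, -0.0809, 0.0758]
tcp_rot: [[0.044, 0.999, 0.0], [0.999, -0.044, 0.0], [0.0, 0.0, -1.0]]
force: [-0.4, -0.0, -1.6]
grip_width: 0.0216
gripper_force: 30.0
```

```bash
python3 place.py 166; python3 all.py w10; python3 held.py | sed -n 2,9p
```

```text
tcp [ 0.45   -0.0809  0.0758] err mm to bay [ 0.1 -0. ] local [-1.00e-01  1.66e+02] yaw 87.45853901689485 w 0.021593550361568237 [-0.38141674 -0.03806033 -1.64737339] 47.1
[ 0.45   -0.0809  0.0758] 47.1
wrist 0.78 4946
wrist -45 223 y -0.8 z top -12.9 zmed -12.1
wrist -30 619 y -0.2 z top -13.1 zmed -12.3
wrist -15 48 y -0.4 z top -12.7 zmed -11.8
wrist 0 923 y -0.2 z top -13.2 zmed -12.4
wrist 15 1025 y 0.4 z top -13.4 zmed -12.6
wrist 30 1105 y -0.2 z top -13.4 zmed -12.6
wrist 45 1003 y -0.2 z top -13.4 zmed -12.5Traceback (most recent call last):
  File "all.py", line 9, in <module>
    q=L[m];print(y,len(q),q.mean(0).round(1) if len(q) else '',np.percentile(q,[2,98],axis=0).round(1).tolist(),np.percentile(z[m],99).round(1))
                                                               ~~~~~~~~~~~~~^^^^^^^^^^^^^^^^^
    return _quantile_unchecked(
        a, q, axis, out, overwrite_input, method, keepdims, weights)
    return _ureduce(a,
                    func=_quantile_ureduce_func,
    ...<5 lines>...
                    overwrite_input=overwrite_input,
                    method=method)
    r = func(a, **kwargs)
    result = _quantile(arr,
                       quantiles=q,
    ...<2 lines>...
                       out=out,
                       weights=wgt)
    slices_having_nans = np.isnan(arr[-1, ...])
                                  ~~~^^^^^^^^^
IndexError: index -1 is out of bounds for axis 0 with size 0
```

View pics/w10.png

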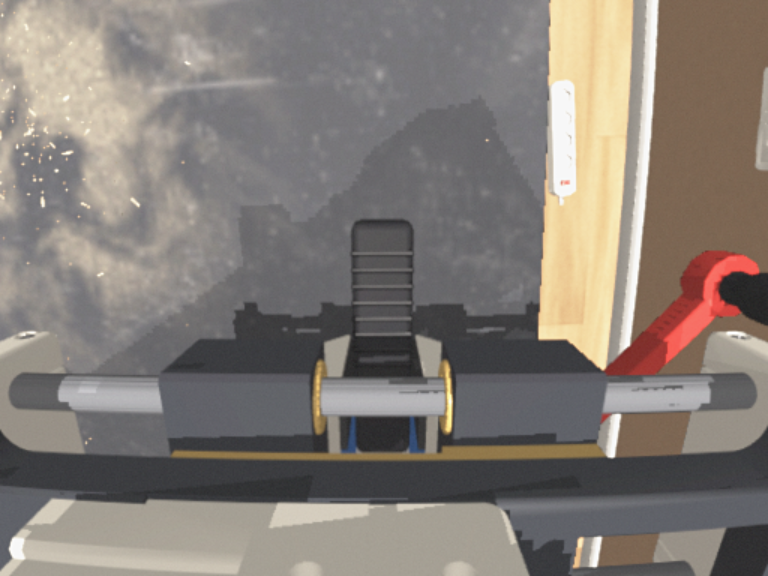

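>>> apply_moves(
  increments=[0, 0, 0, -0.1, -2, 0, 10, 0, 0, 0, -0.1, -2, 0, 10, 0, 0, 0, -0.1, -2, 0, 10, 0, 0, 0, 0, -1, 0, 10, 0, 0, 0, 0, 0, 0, 10, 0, 0, 0, 0, 0, 0, 10, 0, 0, 0, 0, 0, 0, 10, 0, 0, 0, 0, 0, 0, 10],
)

```text
time_s: 48.45
tcp_pos: [0.4496, -0.0882, 0.0757]
tcp_rot: [[0.045, 0.999, 0.0], [0.999, -0.045, 0.0], [0.0, 0.0, -1.0]]
force: [-1.1, -0.1, -1.2]
grip_width: 0.0218
gripper_force: 30.0
```

>>> apply_moves(
  increments=[0, 0, 0, 0, -1, 0, 10, 0, 0, 0, 0, -1, 0, 10, 0, 0, 0, 0, 0, 0, 10, 0, 0, 0, 0, 0, 0, 10, 0, 0, 0, 0, 0, 0, 10, 0, 0, 0, 0, 0, 0, 10, 0, 0, 0, 0, 0, 0, 10, 0, 0, 0, 0, 0, 0, 10],
)

```text
time_s: 49.45
tcp_pos: [0.4496, -0.0899, 0.0757]
tcp_rot: [[0.045, 0.999, 0.0], [0.999, -0.045, 0.001], [0.001, 0.0, -1.0]]
force: [0.2, 4.2, -1.4]
grip_width: 0.0214
gripper_force: 30.0
```

```bash
python3 place.py 157.5
```

```text
tcp [ 0.4496 -0.0899  0.0757] err mm to bay [0.  0.5] local [ -0. 157.] yaw 87.43515531655696 w 0.021422198134811266 [ 0.19686045  4.23033724 -1.36406155] 49.45
```

>>> apply_moves(
  increments=[0, 0, 0, 0, -1, 0, 10, 0, 0, 0, 0, 0, 0, 10, 0, 0, 0, 0, 0, 0, 10, 0, 0, 0, 0, 0, 0, 32, 0, 0, 0, 0, 0, 0, 32, 0, 0, 0, 0, 0, 0, 32, 0, 0, 0, 0, 0, 20, 32, 0, 0, 0, 0, 0, 30, 32],
)

```text
time_s: 50.45
tcp_pos: [0.4489, -0.0915, 0.1258]
tcp_rot: [[0.045, 0.999, -0.002], [0.999, -0.045, 0.0], [0.0, -0.002, -1.0]]
force: [-0.2, -0.0, 0.1]
grip_width: 0.0318
gripper_force: 0.0
```

>>> apply_moves(
  increments=[0, 0, 0, 0, 0, 40, 32, 0, 0, 0, 0, 0, 40, 32, 0, 0, 0, 0, -20, 40, 32, 0, 0, 0, 0, -30, 40, 32, 0, 0, 0, 0, 0, 0, 32, 0, 0, 0, 0, 0, 0, 32, 0, 0, 0, 0, 0, 0, 32, 0, 0, 0, 0, 0, 0, 32],
)

```text
time_s: 51.45
tcp_pos: [0.4491, -0.1404, 0.285]
tcp_rot: [[0.043, 0.999, -0.001], [0.999, -0.043, 0.001], [0.0, -0.001, -1.0]]
force: [0.7, 0.8, 0.5]
grip_width: 0.0318
gripper_force: 0.0
```

```bash
sed -i 's/^    q=L\[m\];/    if not m.any(): continue\n    q=L[m];/' all.py; python3 place.py 157; python3 all.py w11; python3 - <<'E'
from h import *
import pickle
print(np.round(robot.state()["qpos"],1))
D=np.array([.4425,-.2468]);a=np.radians(-2.6);R=np.array([[np.cos(a),-np.sin(a)],[np.sin(a),np.cos(a)]])
im,P=pickle.load(open("w11.pkl","rb"))
for n in ("keeper","spindle","keeper_knob"):
  for o in robot.outline_of(n,"wrist")[:1]:
    q=P[o["pixels"]];q=q[~np.isnan(q[:,0])];l=np.c_[(q[:,:2]-D)@R*1000,q[:,2]*1000]
    print(n,o["confidence"],len(l),np.percentile(l,[1,50,99],axis=0).round(1).tolist())
    if n!="spindle":
        k=(l[:,2]>124)&(l[:,2]<140);print("knob top",k.sum(),l[k].mean(0) if k.any() else '')
    else:
        k=(l[:,2]>95)&(l[:,2]<112);print("plate",k.sum(),l[k].mean(0) if k.any() else '')
im,P=pickle.load(open("top.pkl","rb"))
for x in(.58,.6,.65,.7,.75,.8):
    k=(abs(P[...,0]-x)<.01)&(abs(P[...,1])<.25);print(x,k.sum(),np.percentile(P[k][:,2],[2,50,98]).round(3) if k.any() else '')
E
```

```text
tcp [ 0.4491 -0.1404  0.285 ] err mm to bay [ 0.5 50.4] local [  1.8 106.6] yaw 87.52350289753765 w 0.0318423559259575 [0.6651796  0.81548717 0.5202204 ] 51.45
[ 0.4491 -0.1404  0.285 ] 51.45
-31 800 [ -0.6 -29.7] [[-26.8, -42.4], [25.8, -18.8]] 138.3
31 657 [-0.6 33.1] [[-24.9, 22.2], [23.5, 42.8]] 127.3
81 838 [-0.6 81.4] [[-25.2, 69.3], [23.8, 92.3]] 127.6
[ 82.8  24.4 -84.7 108.5  25.8  71.  -12.8]
keeper 0.93 1123 [[42.8, 121.1, -0.1], [91.4, 176.0, 104.7], [122.9, 211.5, 135.5]]
knob top 186 [115.01043379 204.02985718 132.76126418]
spindle 0.74 1826 [[-16.2, 40.7, 0.5], [-0.6, 157.0, 86.3], [10.8, 213.1, 105.1]]
plate 96 [ -2.43099934 118.53740391 103.43549629]
keeper_knob 0.92 1182 [[43.0, 120.0, -780.7], [94.6, 179.5, 104.6], [376.9, 268.0, 135.5]]
knob top 200 [115.44723891 204.08334899 132.70680164]
0.58 11 [0.102 0.133 0.135]
0.6 0 
0.65 0 
0.7 334 [-0.792 -0.78  -0.768]
0.75 406 [-0.792 -0.781 -0.768]
0.8 420 [-0.794 -0.781 -0.767]
```

>>> apply_moves(
  increments=[0, 0, -0.15, 18, 8, 0, 10, 0, 0, -0.15, 18, 8, 0, 5, 0, 0, -0.15, 18, 8, 0, 5, 0, 0, -0.15, 18, 8, 0, 2, 0, 0, -0.15, 18, 8, 0, 0, 0, 0, -0.15, 18, 8, 0, 0, 0, 0, -0.15, 18, 8, 0, 0, 0, 0, -0.15, 18, 8, 0, 0],
)

```text
time_s: 52.65
tcp_pos: [0.5942, -0.0769, 0.2854]
tcp_rot: [[0.949, 0.316, -0.0], [0.316, -0.949, 0.0], [-0.0, -0.0, -1.0]]
force: [-0.4, -0.5, 0.1]
grip_width: 0.0006
gripper_force: 0.0
```

>>> apply_moves(
  increments=[0, 0, -0.15, 0, 2, 0, 0, 0, 0, -0.15, 0, 0, 0, 0, 0, 0, -0.072, 0, 0, 0, 0, 0, 0, 0, 0, 0, -20, 0, 0, 0, 0, 0, 0, -20, 0, 0, 0, 0, 0, 0, 0, 0, 0, 0, 0, 0, 0, 0, 0, 0, 0, 0, 0, 0, 0, 0],
)

```text
time_s: 53.65
tcp_pos: [0.5941, -0.0752, 0.2463]
tcp_rot: [[0.999, -0.046, 0.001], [-0.046, -0.999, 0.0], [0.001, -0.0, -1.0]]
force: [-0.2, 0.6, -0.0]
grip_width: 0.0004
gripper_force: 0.0
```

```bash
cat > arc.py <<'E'
from h import *
D=np.array([.4425,-.2468]);a=np.radians(-2.6);R=np.array([[np.cos(a),-np.sin(a)],[np.sin(a),np.cos(a)]])
s=robot.state();p=np.array(s["tcp_pos"])[:2];r=np.array(s["tcp_rot"]);print(np.round(s["tcp_pos"],4),"yaw",np.degrees(np.arctan2(r[1,0],r[0,0])),s["grip_width"],s["time_s"],s["force"],np.round(s["qpos"],1))
print("local",(p-D)@R*1000)
prev=p
for th in [130]+list(range(125,-1,-8))+[0]:
    t=np.radians(th);n=np.array([np.sin(t),np.cos(t)])
    off=8+9.5*abs(n[0])+19*abs(n[1])+(10 if th==130 else 0)
    w=D+R@((np.array([52,129])+100*np.array([-np.cos(t),np.sin(t)])+n*off)/1000)
    print(th,w.round(4),((w-prev)*1000).round(1));prev=w
E
python3 arc.py
```

```text
[ 0.5941 -0.0752  0.2463] yaw -2.634975725516217 0.00039269219250445697 53.65 [-0.20812849  0.64878115 -0.01051831] [  41.4   28.2  -49.9   94.8   23.    67.8 -106.6]
local [143.6356915  178.30703608]
130 [ 0.5956 -0.0721] [1.5 3.1]
125 [ 0.5825 -0.0573] [-13.1  14.7]
117 [ 0.5715 -0.0457] [-10.9  11.6]
109 [ 0.5587 -0.0358] [-12.9   9.9]
101 [ 0.5442 -0.028 ] [-14.5   7.8]
93 [ 0.5284 -0.0226] [-15.7   5.4]
85 [ 0.5152 -0.0196] [-13.2   3. ]
77 [ 0.5034 -0.018 ] [-11.8   1.5]
69 [ 0.4912 -0.0179] [-12.2   0.1]
61 [ 0.4787 -0.0194] [-12.5  -1.4]
53 [ 0.4661 -0.0225] [-12.6  -3.1]
45 [ 0.4537 -0.0275] [-12.4  -4.9]
37 [ 0.4417 -0.0343] [-12.   -6.8]
29 [ 0.4304 -0.043 ] [-11.2  -8.7]
21 [ 0.4203 -0.0536] [-10.1 -10.5]
13 [ 0.4117 -0.0658] [ -8.6 -12.3]
5 [ 0.4048 -0.0796] [ -6.8 -13.7]
0 [ 0.4016 -0.0888] [-3.2 -9.2]
```

>>> apply_moves(
  increments=[0, 0, 0, 0, 0, -30, 0, 0, 0, 0, 0, 0, -40, 0, 0, 0, 0, 0, 0, -40, 0, 0, 0, 0, 0, 0, -24, 0, 0, 0, 0, 0, 0, 0, 0, 0, 0, 0, 1.5, 3, 0, 0, 0, 0, 0, -7, 7, 0, 0, 0, 0, 0, -6, 8, 0, 0],
)

```text
time_s: 54.65
tcp_pos: [0.5823, -0.0566, 0.1128]
tcp_rot: [[0.999, -0.046, 0.002], [-0.046, -0.999, -0.0], [0.002, 0.0, -1.0]]
force: [-0.2, 0.1, 1.1]
grip_width: 0.0005
gripper_force: 0.2
```

>>> apply_moves(
  increments=[0, 0, 0, -11, 11.5, 0, 0, 0, 0, 0, -13, 10, 0, 0, 0, 0, 0, -14.5, 8, 0, 0, 0, 0, 0, -15.5, 5.5, 0, 0, 0, 0, 0, -13, 3, 0, 0, 0, 0, 0, -12, 1.5, 0, 0, 0, 0, 0, -12, 0, 0, 0, 0, 0, 0, -12.5, -1.5, 0, 0],
)

```text
time_s: 55.65
tcp_pos: [0.4781, -0.0195, 0.1118]
tcp_rot: [[0.999, -0.046, 0.0], [-0.046, -0.999, -0.0], [0.0, 0.0, -1.0]]
force: [1.6, -1.0, 1.1]
grip_width: 0.0005
gripper_force: 0.5
```

```bash
python3 arc.py | head -2; python3 - <<'E'
from h import *
D=np.array([.4425,-.2468]);a=np.radians(-2.6);R=np.array([[np.cos(a),-np.sin(a)],[np.sin(a),np.cos(a)]])
for c in("top","scene","wrist"):
  im,P=shot(c)
  for o in robot.outline_of("keeper",c)[:1]:
    q=P[o["pixels"]];q=q[~np.isnan(q[:,0])];l=np.c_[(q[:,:2]-D)@R*1000,q[:,2]*1000];l=l[(l[:,2]>88)&(l[:,2]<140)]
    k=l[(l[:,2]>115)]
    print(c,o["confidence"],len(l),np.percentile(l,[1,50,99],axis=0).round(1).tolist() if len(l) else'',"knob",len(k),k.mean(0).round(1) if len(k) else '')
E
```

```text
[ 0.4781 -0.0195  0.1118] yaw -2.650408262285537 0.0004553156245099047 55.65 [ 1.57212131 -0.97990777  1.0645482 ] [  39.6   26.4  -48.7  118.    27.2   47.2 -117.8]
local [ 25.20595952 228.72703255]
scene 0.51 102 [[-7.8, 125.1, 97.3], [12.8, 195.9, 106.0], [53.6, 226.2, 134.2]] knob 21 [ -2.3 219.8 126. ]
wrist 0.65 1713 [[30.3, 121.3, 93.9], [44.3, 145.8, 104.1], [61.3, 175.2, 106.0]] knob 0
```

>>> apply_moves(
  increments=[0, 0, 0, -12.5, -3, 0, 0, 0, 0, 0, -12.5, -5, 0, 0, 0, 0, 0, -12, -7, 0, 0, 0, 0, 0, -11, -8.5, 0, 0, 0, 0, 0, -10, -10.5, 0, 0, 0, 0, 0, -8.5, -12, 0, 0, 0, 0, 0, 0, 0, 0, 0, 0, 0, 0, 0, 0, 0, 0],
)

```text
time_s: 56.95
tcp_pos: [0.4122, -0.0654, 0.1118]
tcp_rot: [[0.999, -0.047, 0.0], [-0.047, -0.999, 0.0], [0.0, -0.0, -1.0]]
force: [-0.4, 0.6, -0.6]
grip_width: 0.0004
gripper_force: 0.0
```

```bash
python3 arc.py | head -2
```

```text
[ 0.4122 -0.0654  0.1118] yaw -2.676288779371296 0.0003986628472197813 56.95 [-0.42198574  0.57831659 -0.61642963] [  50.4   20.5  -51.4  125.8   23.4   43.5 -109.2]
local [-38.45658996 179.88229953]
```

>>> apply_moves(
  increments=[0, 0, 0, -4, -6, 0, 0, 0, 0, 0, -2, -6, 0, 0, 0, 0, 0, -1, -4, 0, 0, 0, 0, 0, 0, -3, 0, 0, 0, 0, 0, 0, -3, 0, 0, 0, 0, 0, 0, 0, 0, 0, 0, 0, 0, 0, 0, 0, 0, 0, 0, 0, 0, 0, 0, 0],
)

```text
time_s: 57.95
tcp_pos: [0.4052, -0.0875, 0.1117]
tcp_rot: [[0.999, -0.046, 0.0], [-0.046, -0.999, -0.0], [0.0, 0.0, -1.0]]
force: [-0.1, -0.2, -0.5]
grip_width: 0.0004
gripper_force: 0.0
```

```bash
python3 arc.py | head -2; python3 - <<'E'
from h import *
D=np.array([.4425,-.2468]);a=np.radians(-2.6);R=np.array([[np.cos(a),-np.sin(a)],[np.sin(a),np.cos(a)]])
for c in("scene","wrist"):
  im,P=shot(c)
  for o in robot.outline_of("keeper",c)[:1]:
    q=P[o["pixels"]];q=q[~np.isnan(q[:,0])];l=np.c_[(q[:,:2]-D)@R*1000,q[:,2]*1000];l=l[(l[:,2]>88)&(l[:,2]<140)]
    k=l[(l[:,2]>115)]
    print(c,o["confidence"],len(l),np.percentile(l,[1,50,99],axis=0).round(1).tolist() if len(l) else'',"knob",len(k),k.mean(0).round(1) if len(k) else '')
E
```

```text
[ 0.4052 -0.0875  0.1117] yaw -2.658292650666468 0.00036315320889454794 57.95 [-0.12366992 -0.16323514 -0.48587877] [  53.6   20.2  -51.2  126.1   23.1   43.3 -105.8]
local [-44.49291199 157.4072138 ]
wrist 0.91 2899 [[-38.5, 120.7, 94.5], [19.1, 131.3, 104.4], [60.2, 138.3, 106.2]] knob 0
```

>>> apply_moves(
  increments=[0, 0, 0, 0, -1, 0, 0, 0, 0, 0, 0, -1, 0, 0, 0, 0, 0, 0, -1, 0, 0, 0, 0, 0, 0, 0, 0, 0, 0, 0, 0, 0, 0, 0, 0, 0, 0, 0, 0, 0, 0, 0, 0, 0, 0, 0, 0, 0, 0, 0, 0, 0, 0, 0, 0, 0],
)

```text
time_s: 59.15
tcp_pos: [0.4051, -0.0903, 0.1117]
tcp_rot: [[0.999, -0.046, 0.0], [-0.046, -0.999, -0.0], [0.0, 0.0, -1.0]]
force: [-0.1, 0.2, -0.1]
grip_width: 0.0002
gripper_force: 0.0
```

>>> apply_moves(
  increments=[0, 0, 0, 0, -1, 0, 0, 0, 0, 0, 0, -1, 0, 0, 0, 0, 0, 0, 0, 0, 0, 0, 0, 0, 0, 0, 0, 0, 0, 0, 0, 0, 0, 0, 0, 0, 0, 0, 0, 0, 0, 0, 0, 0, 0, 0, 0, 0, 0, 0, 0, 0, 0, 0, 0, 0],
)

```text
time_s: 60.15
tcp_pos: [0.405, -0.0917, 0.1117]
tcp_rot: [[0.999, -0.046, -0.0], [-0.046, -0.999, 0.001], [-0.0, -0.001, -1.0]]
force: [-0.6, 5.2, 0.5]
grip_width: 0.0004
gripper_force: 2.6
```

```bash
python3 arc.py | head -2
```

```text
[ 0.405  -0.0917  0.1117] yaw -2.6245999429541795 0.0004304975266394346 60.15 [-0.5757241   5.23876327  0.53944364] [  54.1   20.3  -51.2  126.    23.1   43.3 -105.1]
local [-44.47845855 153.21678696]
```

>>> apply_moves(
  increments=[0, 0, 0, 0, -1, 0, 0, 0, 0, 0, 0, -1, 0, 0, 0, 0, 0, 0, 0, 0, 0, 0, 0, 0, 0, 0, 0, 0, 0, 0, 0, 0, 0, 0, 0, 0, 0, 0, 0, 0, 0, 0, 0, 0, 0, 0, 0, 0, 0, 0, 0, 0, 0, 0, 0, 0],
)

```text
time_s: 61.15
tcp_pos: [0.405, -0.0921, 0.1116]
tcp_rot: [[0.999, -0.045, -0.0], [-0.045, -0.999, 0.002], [-0.0, -0.002, -1.0]]
force: [-1.0, 10.1, 2.1]
grip_width: 0.0005
gripper_force: 5.1
```

```bash
python3 arc.py | head -2; python3 - <<'E'
from h import *
D=np.array([.4425,-.2468]);a=np.radians(-2.6);R=np.array([[np.cos(a),-np.sin(a)],[np.sin(a),np.cos(a)]])
im,P=shot("wrist")
for o in robot.outline_of("keeper","wrist")[:1]:
    q=P[o["pixels"]];q=q[~np.isnan(q[:,0])];l=np.c_[(q[:,:2]-D)@R*1000,q[:,2]*1000];l=l[(l[:,2]>99)&(l[:,2]<110)]
    for x in range(-50,70,15):
        k=(l[:,0]>=x)&(l[:,0]<x+15)
        if k.sum()>5: print(x,k.sum(),np.percentile(l[k,1],[5,50,95]).round(1))
E
```

```text
[ 0.405  -0.0921  0.1116] yaw -2.563151433677911 0.0005067092372399006 61.15 [-0.99594907 10.06212122  2.07561323] [  54.3   20.3  -51.2  126.    23.    43.3 -104.9]
local [-44.49214269 152.84821702]
```

>>> apply_moves(
  increments=[0, 0, 0, 0, -1, 0, 0, 0, 0, 0, 0, -1, 0, 0, 0, 0, 0, 0, 0, 0, 0, 0, 0, 0, 0, 0, 0, 0, 0, 0, 0, 0, 0, 0, 0, 0, 0, 0, 0, 0, 0, 0, 0, 0, 0, 0, 0, 0, 0, 0, 0, 0, 0, 0, 0, 0],
)

```text
time_s: 62.25
tcp_pos: [0.4049, -0.0924, 0.1116]
tcp_rot: [[0.999, -0.044, -0.0], [-0.044, -0.999, 0.004], [-0.001, -0.004, -1.0]]
force: [-0.8, 15.5, 3.1]
grip_width: 0.0002
gripper_force: 7.5
```

>>> apply_moves(
  increments=[0, 0, 0, 0, 10, 0, 0, 0, 0, 0, 0, 15, 0, 0, 0, 0, 0, 0, 5, 30, 0, 0, 0, 0, 10, 0, 50, 0, 0, 0, 0, 20, 0, 50, 0, 0, 0, 0, 20, 0, 50, 0, 0, 0, 0, 10, -10, 0, 0, 0, 0, 0, 0, 0, 0, 0],
)

```text
time_s: 63.25
tcp_pos: [0.465, -0.0772, 0.2911]
tcp_rot: [[0.999, -0.048, -0.001], [-0.048, -0.999, -0.0], [-0.001, 0.0, -1.0]]
force: [-0.5, -0.6, -1.4]
grip_width: 0.0003
gripper_force: 0.0
```

```bash
python3 all.py w12; python3 arc.py|head -2; python3 - <<'E'
from h import *
import pickle
D=np.array([.4425,-.2468]);a=np.radians(-2.6);R=np.array([[np.cos(a),-np.sin(a)],[np.sin(a),np.cos(a)]])
im,P=pickle.load(open("w12.pkl","rb"))
l=np.concatenate([(P[...,:2]-D)@R*1000,P[...,2:]*1000],-1)
hsv=cv2.cvtColor(im,cv2.COLOR_RGB2HSV);rd=((hsv[...,0]<8)|(hsv[...,0]>172))&(hsv[...,1]>130)
q=l[rd&(l[...,2]>99)&(l[...,2]<110)]
for x in range(-60,75,15):
    k=(q[:,0]>=x)&(q[:,0]<x+15)
    if k.sum()>5: print(x,k.sum(),np.percentile(q[k,1],[5,50,95]).round(1))
k=q[(q[:,0]>-40)&(q[:,0]<40)];print("bar slope",np.polyfit(k[:,0],k[:,1],1) if len(k) else '')
for o in robot.outline_of("spindle","wrist")[:1]:
    m=o["pixels"]&(l[...,2]>60)&(l[...,2]<92)&(l[...,1]>125);k=l[m];print("handle",o["confidence"],np.percentile(k,[1,50,99],axis=0).round(1).tolist(),np.polyfit(k[:,1],k[:,0],1))
E
```

```text
[ 0.465  -0.0772  0.2911] 63.25
-81 881 [  1.1 -79. ] [[-26.5, -91.8], [25.9, -68.3]] 138.1
-31 914 [  1.8 -29.7] [[-25.5, -42.2], [26.7, -18.6]] 138.1
31 784 [ 1.6 31.6] [[-23.4, 19.8], [24.4, 42.4]] 127.6
81 794 [ 2.  81.4] [[-22.4, 69.2], [24.2, 92.7]] 127.9
[ 0.464  -0.0765  0.2905] yaw -2.6865276829733125 0.0005893850316917168 63.3 [ 0.2751074  -0.16451869  0.11278039] [ 59.7  10.6 -59.2 108.3   9.8  66.6 -95.7]
local [ 13.766695   171.11399659]
-60 13 [121.3 136.4 139. ]
-45 99 [122.2 129.9 137.5]
-30 75 [125.3 129.3 133. ]
-15 78 [125.9 129.7 133.2]
0 69 [126.3 129.9 132.9]
15 80 [125.5 129.4 133. ]
30 87 [125.8 129.8 133.1]
45 112 [121.4 131.5 137.9]
60 6 [126.8 129.7 132.2]
bar slope [4.53232243e-04 1.29538829e+02]
handle 0.76 [[-10.8, 133.2, 74.8], [0.9, 174.3, 86.4], [10.7, 212.9, 88.4]] [ 0.0089049  -0.75800796]
```

View pics/w12.png

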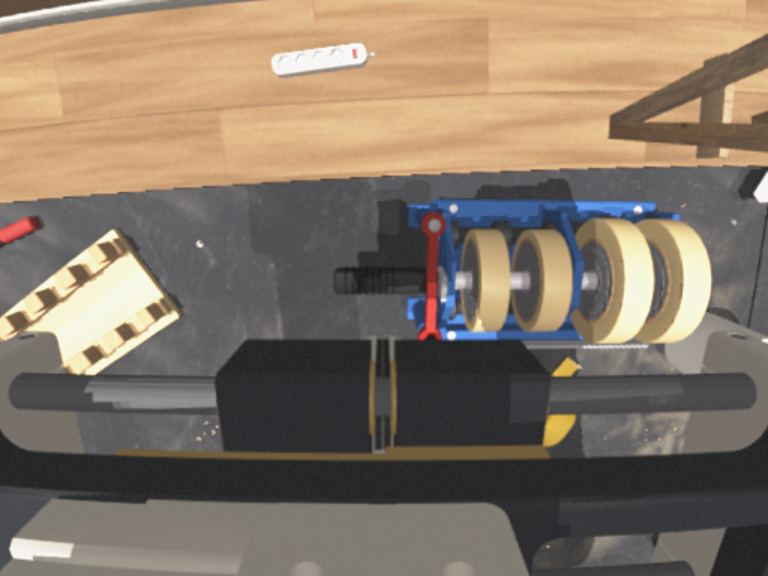

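The last picture shows the keeper across the entry cheek, with the bar from (433,225) to (431,335). The spindle runs through all four seated rolls, and the arm is clear of everything.

```bash
python3 -c "
from workcell import robot
print(robot.sign_off())"
```

```text
the job is handed in; nothing more can be done
None
```

I handed the job in at about 63 s: all four rolls measured in grooves of their own size, the spindle's stop plate home against the cheek, the keeper shut behind it, and the mug and tape measure not touched; the sign-off returned no verdict.

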